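# Make up and lock a line of strap stamping dies

### The arm

A 7-joint arm with a two-finger parallel gripper is mounted at the origin on a cart in front of the work surface, level with it; the furniture and walls round the work are solid. World frame = base frame: x ahead of the robot, y to its left, z up, the work surface at z = 0. Lengths are in m, angles in rad, forces in N, time in s.
With the tool pointing down it reaches from about 0.4 to 0.85 m from the base axis. Payload 6.9 kg.
Tool frame: the origin (TCP) lies on the centre line of the jaws, within the pads' length; the fingertips stand 22 mm ahead of it and the grasp point (between the pads) lies 3 mm ahead of it; z points along the fingers, y is the direction in which the jaws open and shut (so a half turn about z gives the same grasp; the last joint's range is limited). The gripper opens to 85 mm and grips with 20 to 120 N. Pads are 22 mm wide; open, the fingers measure 114 mm over their backs; the gripper's body (76 mm by 85 mm) begins 54 mm behind the grasp point. The pads swing forward as they close: fully open they stand 13 mm farther back than shut.
Start: joints at [-1.153, 0.507, -0.238, 1.5, 0.126, 1.149, -0.155], TCP at [0.192, 0.595, 0.253] pointing down, gripper open.
Joint ranges: [-3.08, 3.08], [-0.24, 2.05], [-1.43, 1.35], [0, 2.5], [-1.52, 4.66], [0.17, 1.96], [-2.89, 2.89]. Speed limits (rad/s): [2.39, 2.39, 3.14, 3.14, 3.14, 3.14, 3.14].

### API

Orientations are given as a unit quaternion [x, y, z, w].
In Python, from rig import r, eyes gives the robot as it stands.
- The arm moves only by the tool step_arm, never from a script. Its argument "commands" is a list of rows, each an object with "claw": the closure, from -1 (fully open) to 1 (shut), so that 0 is half open; "delta_pos": the shift along the tool's x, y, z in m, a list of three; "rot": the turn, a rotation vector about the tool's x, y, z in rad, a list of three. A call has 1 to 10 rows; each row shifts and turns the pose as measured when the row begins, along the tool's axes as they then stand; what a row does not reach is not made up. A row lasts 1/10 s, in which the tool goes at most 50 mm and 8.59 degrees, less where a joint would pass 70% of its speed; a pose out of reach is approached as far as the arm can. A call with a gripper value outside its range is refused whole. The fingers move at their own pace and stop on an object; "force" is the grip in N (left out, the last holds). Time passes only in rows, so rows that do not move let the fingers close. It gives the time, the measured TCP pose, the force and the opening at its end, in the units of the state.
- r.get_state(): the state, without advancing time (a new reading comes with each control period).
- eyes.get_image(name): name is "scene" or "top" or "wrist"; returns the picture (420x560x3 uint8, red, green, blue); there is no depth.
- eyes.camera_info(name): a dict with "fovy" (degrees; the focal length in pixels is half the picture's height over the tangent of half this angle, whatever the lens; pixels are square), "cx", "cy" (the principal point, pixels), "origin" and "attitude" of the camera in the world; the wrist camera has in their place "mount" (4x4, takes a point from camera to tool coordinates, whose origin is the TCP and whose axes are the flange's). Camera axes: x right, y up, looking along -z (the intrinsics and any distortion apply to the point x, -y, -z); pixel columns grow to the right and rows downward; lengths in m; the calibration is good to about 2 mm. A picture is of the moment at which its call begins: read the wrist's pose just before it. camera_info takes no time and is no camera call.
- r.job_done(): hands the job in, once; it reports no verdict.
The state is a dict: "clock": time; "joint_pos": joint angles; "dq": joint speeds; "tau": joint torques, N m; "ee_pos": TCP position; "tool_rot": TCP orientation; "contact_force": force on the tool from outside, world axes, zero at the start; "ft_torque": the same for the moment, N m; "grip_width": opening from 0.0 (shut) to 1.0 (fully open).
Only numpy, scipy, OpenCV 4.12 (cv2) and the standard library are available. Lean on these libraries where they do the work, as an engineer would, in place of code of your own. Each camera call takes 0.05 s, during which the arm holds its last target.

### The job

Make up the tapering strap-end line in the die holder: beginning at the fixed stop, stand the large die in the channel, then the medium die next to it, then the small die last, in that order, lengthwise in the channel and with their feet down on its floor. Then fold the black-handled clamp lever all the way down, so that the row is clamped tight against the stop. Do not knock over the dye bottle.

Things in the scene. Friction and masses are not known exactly. Their poses are not given: they have to be found in the camera images.
- holder: die holder fixed to the bench: grey base plate 70 (x) by 240 (y) by 6 mm. Origin: centre of its underside, on the bench top; x away from the robot, y along the channel to the fixed stop (robot's left), z up. Channel on the line x = 0: floor at z = 6 mm; side rails 29 mm apart inside (1.5 mm play each side of a die), inner top edges bevelled, tops at z = 18 mm, 48 mm over their outer faces
- stop_face (a point): middle of the channel-side face of the fixed stop, at y = +98 mm, z = 21 mm in the holder's frame. The stop is a steel block 48 mm wide, 18 mm thick, its top at z = 36 mm. From it to the clamp pad the open channel is 120 to 122 mm long and the three dies fill 110 mm, so the row may be set with gaps of 1 to 3 mm, which the clamp then closes
- place_1 (a point): place 1, next to the stop (one punch mark on the plate's front edge): where the middle of the large die is once the row is clamped; y = +75 mm, z = 31 mm in the holder's frame. Axes as the holder's. Set the die here or up to a few mm toward the lever
- place_2 (a point): place 2 (two punch marks): the same for the middle of the medium die; y = +34 mm, z = 31 mm in the holder's frame
- place_3 (a point): place 3 (three punch marks), nearest the clamp pad: the same for the middle of the small die; y = +2 mm, z = 31 mm in the holder's frame
- large_die_center (a point): large die: upright aluminium block with brass top, 26 (x) by 46 (y) by 50 mm tall, 0.1 to 0.25 kg, loose; relief on top (up to 4 mm more): an eight-petal rosette between two bars; one punch mark low on its long sides. Point: the block's middle, 25 mm above its underside. x across the 26 mm, y along the length, z up; a half turn about z makes no difference. The dies swap places from start to start
- medium_die_center (a point): medium die: upright aluminium block with brass top, 26 (x) by 36 (y) by 50 mm tall, 0.1 to 0.25 kg, loose; relief on top (up to 4 mm more): a diamond in a diamond frame; two punch marks low on its long sides. Point: the block's middle, 25 mm above its underside. x across the 26 mm, y along the length, z up; a half turn about z makes no difference. The dies swap places from start to start
- small_die_center (a point): small die: upright aluminium block with brass top, 26 (x) by 28 (y) by 50 mm tall, 0.1 to 0.25 kg, loose; relief on top (up to 4 mm more): a round dot between two small dots; three punch marks low on its long sides. Point: the block's middle, 25 mm above its underside. x across the 26 mm, y along the length, z up; a half turn about z makes no difference. The dies swap places from start to start
- large_die: the same large die, given at the centre of its underside
- medium_die: the same medium die, given at the centre of its underside
- small_die: the same small die, given at the centre of its underside
- clamp_pad: steel clamp pad, 26 mm wide and 28 mm tall, at the lever end of the channel; its frame's origin is not on the pad (see pad_face). The lever drives it 14 mm toward the stop; it is sprung (about 5 N per mm) and presses the full row with about 10 N
- pad_face (a point): middle of the pad's face that looks along +y of the holder toward the stop, 22 mm above the plate's underside; at y = -24 mm in the holder's frame with the lever open
- lever_pivot (a point): axis of the clamp lever, parallel to the holder's x: at y = -100 mm, z = 32 mm in the holder's frame
- lever_end (a point): end of the clamp lever, on its centre line, 94 mm from the pivot. The last 44 mm of the lever are a black handle 20 mm wide (along x) and 12 mm thick; below it a steel arm 11 mm wide, 9 mm thick
- clamp_lever (a joint): clamp lever angle in rad: 0 = upright (open; it starts between 0 and 0.15), grows as it swings outward, away from the stop (toward the holder's -y), and down; 1.5 = folded down, nearly level, its end stop. Turns with light friction (about 1 to 3 N at the handle), is hardest about 1.2 rad, goes over centre at 1.36 rad, and then stays down by itself
- dye_bottle: loose dark dye bottle with a screw cap, 38 mm across, 85 mm tall, standing behind the holder; origin at its underside
There are look-alikes about, which are no part of the job. Leave any turquoise look-alike of the medium_die alone.

How it is judged:
By the outcome, as a careful person would: the job done as asked, in the order asked, and still so for the second after the job is handed in, with the robot touching nothing.
It also fails if it takes over 72 s, if anything falls off the work surface, if the arm or the gripper's body presses on something with over 40 N, if the wrist force passes 120 N, or if a joint passes its speed limit or range.

## Working session

There is one attempt and no reset: what is moved stays moved. The work goes in short steps, Python scripts to look and compute and a tool call to move; the robot and the scene stay as the last step left them, time stands still between calls to the robot, and variables do not carry over. Pictures are saved under pics/ and viewed, and the job is handed in when it is done.

Besides the shell and the picture viewer there is one more tool, called after "Emit:" as name([rows], argument=value, ...), one row to a line, values as JSON. step_arm: Moves the arm, as the interface text tells. Its arguments: {"type":"object","properties":{"commands":{"type":"array","items":{"type":"object","properties":{"claw":{"type":"number"},"delta_pos":{"type":"array","items":{"type":"number"}},"rot":{"type":"array","items":{"type":"number"}}}}},"force":{"type":"number"}},"required":["commands"]}

```bash
ls; mkdir -p pics
python3 - <<'E'
from rig import r, eyes
import cv2
print(r.get_state())
for n in ["scene","top","wrist"]:
    print(n,eyes.camera_info(n))
    cv2.imwrite(f"pics/{n}0.png",eyes.get_image(n)[:,:,::-1])
E
```

```text
pics
{'clock': 0.0, 'joint_pos': array([-1.1524847 ,  0.50835679, -0.23751869,  1.50110502,  0.12573057,
        1.1488519 , -0.15479805]), 'dq': array([-0.00113765,  0.00014715, -0.00123588, -0.00086224,  0.00094962,
       -0.00055315,  0.00113357]), 'tau': array([-6.64461404e-04, -6.20613384e+01, -2.18713425e+00, -2.49678594e+01,
        1.26358421e-02,  1.12940880e-02, -8.59265811e-06]), 'ee_pos': array([0.19228431, 0.5942317 , 0.25242723]), 'tool_rot': array([ 1.55757352e-01,  9.87794969e-01, -8.57533157e-04, -1.08925800e-04]), 'contact_force': array([-0.8225047 , -0.36087402, -0.32830329]), 'ft_torque': array([0.0063129 , 0.04533231, 0.02536784]), 'grip_width': 1.0009394523726916}
scene {'fovy': 54.93791029016408, 'cx': 279.5585414499055, 'cy': 208.03455143581138, 'origin': array([ 0.03024995, -0.27155973,  0.65802299]), 'attitude': array([ 0.3710593 , -0.19841641, -0.44844242,  0.7885717 ])}
top {'fovy': 53.92336506560061, 'cx': 273.32427216625285, 'cy': 205.3661251664848, 'origin': array([0.4366613 , 0.04892719, 1.06509524]), 'attitude': array([ 0.06175021, -0.04260785, -0.70132564,  0.7088821 ])}
wrist {'fovy': 65.72169523969205, 'cx': 280.4081576409837, 'cy': 205.33027254301035, 'mount': array([[-2.65069381e-04,  9.55880412e-01,  2.93755966e-01,
         7.42801219e-02],
       [ 9.99999632e-01,  4.93054947e-04, -7.02053085e-04,
         8.04670564e-04],
       [-8.15916624e-04,  2.93755672e-01, -9.55880191e-01,
        -1.19768547e-01],
       [ 0.00000000e+00,  0.00000000e+00,  0.00000000e+00,
         1.00000000e+00]])}
```

View pics/scene0.png

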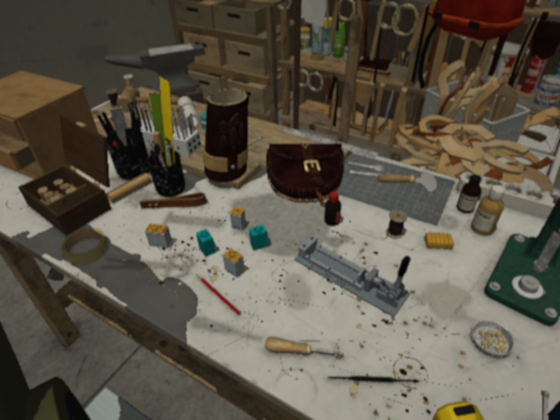

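View pics/top0.png

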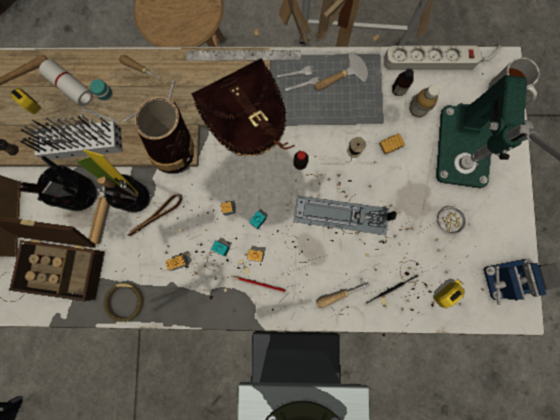

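View pics/wrist0.png

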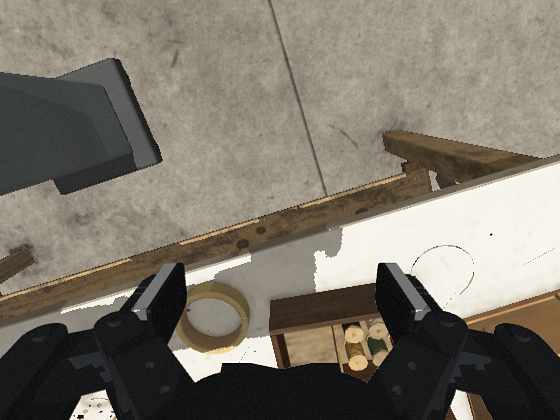

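Overview: three brass-topped dies in the top view at about (227,208), (177,262) and (256,255). Two turquoise look-alikes are at (259,219) and (220,246), and a red-capped bottle at (301,158). The holder is near (342,215), with the lever end at (390,215). I'll enlarge these next.

```bash
cat > h.py <<'E'
import numpy as np, cv2
from scipy.spatial.transform import Rotation as R
from rig import r, eyes
def cam(n, st=None):
    i=eyes.camera_info(n); f=210/np.tan(np.radians(i['fovy'])/2)
    if n=='wrist':
        st=st or r.get_state(); T=np.eye(4); T[:3,:3]=R.from_quat(st['tool_rot']).as_matrix(); T[:3,3]=st['ee_pos']
        M=T@i['mount']
    else:
        M=np.eye(4); M[:3,:3]=R.from_quat(i['attitude']).as_matrix(); M[:3,3]=i['origin']
    return f,i['cx'],i['cy'],M
def unproj(c,px,z):
    f,cx,cy,M=c; d=M[:3,:3]@np.array([(px[0]-cx)/f,-(px[1]-cy)/f,-1]); o=M[:3,3]
    return o+d*(z-o[2])/d[2]
def proj(c,P):
    f,cx,cy,M=c; p=(np.atleast_2d(P)-M[:3,3])@M[:3,:3]
    return np.c_[cx+f*p[:,0]/-p[:,2], cy-f*p[:,1]/-p[:,2]]
def crop(im,x0,y0,x1,y1,k,name):
    cv2.imwrite('pics/'+name,cv2.resize(im[y0:y1,x0:x1],None,fx=k,fy=k,interpolation=cv2.INTER_CUBIC))
E
python3 - <<'E'
from h import *
t=cv2.imread('pics/top0.png'); s=cv2.imread('pics/scene0.png')
crop(t,160,190,290,280,6,'t1.png'); crop(t,280,140,410,240,6,'t2.png')
crop(s,130,190,290,290,5,'s1.png'); crop(s,285,180,445,320,5,'s2.png')
c=cam('top')
for p in [(227,208),(177,262),(256,255)]: print(unproj(c,p,.05))
for p in [(304,380),(301,158),(295,200),(387,233)]: print(unproj(c,p,0))
E
```

```text
[0.5799555  0.19283872 0.05      ]
[0.44515076 0.3119262  0.05      ]
[0.4645074  0.11828185 0.05      ]
[ 0.16313373 -0.00180245  0.        ]
[0.72257163 0.00710018 0.        ]
[0.60969529 0.02242701 0.        ]
[ 0.52593085 -0.21372683  0.        ]
```

View pics/t1.png

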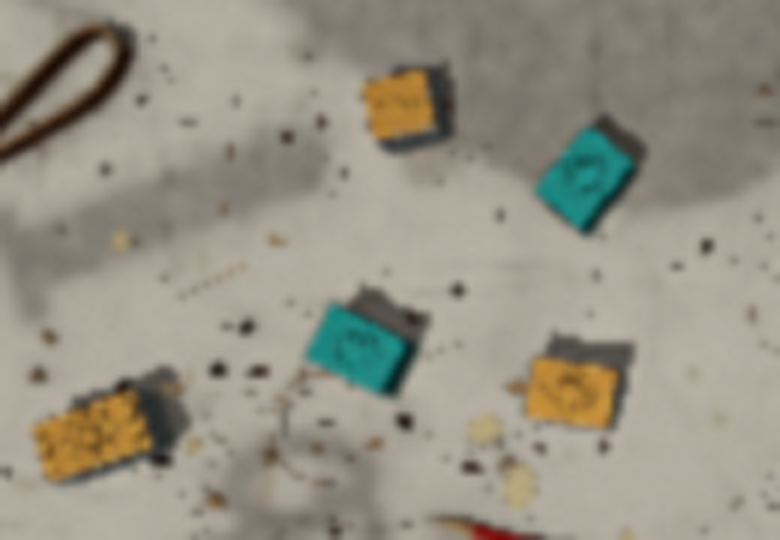

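View pics/t2.png

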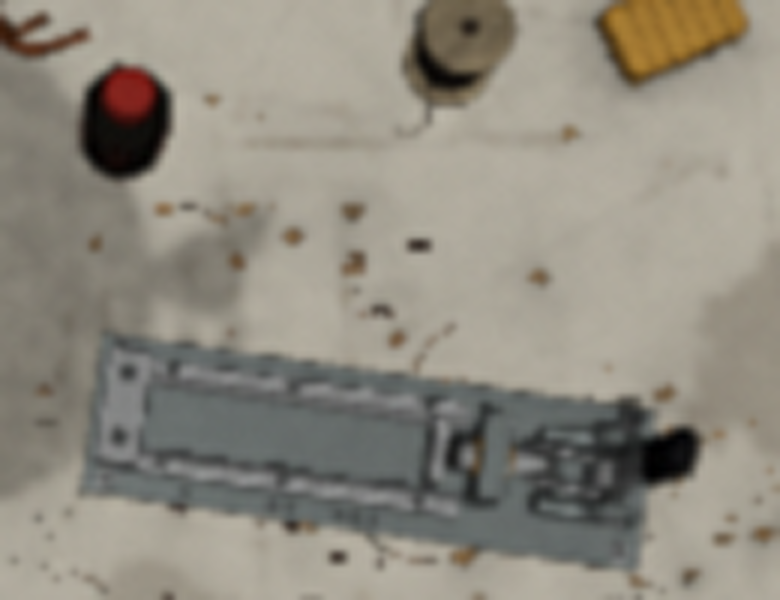

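View pics/s1.png

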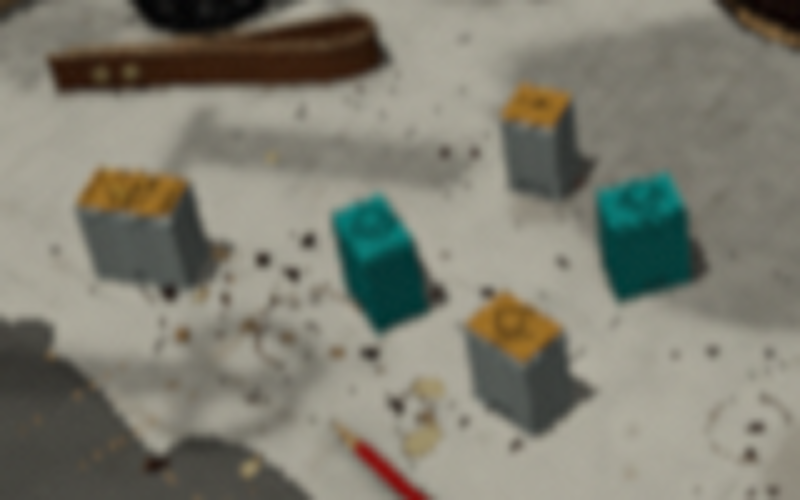

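View pics/s2.png

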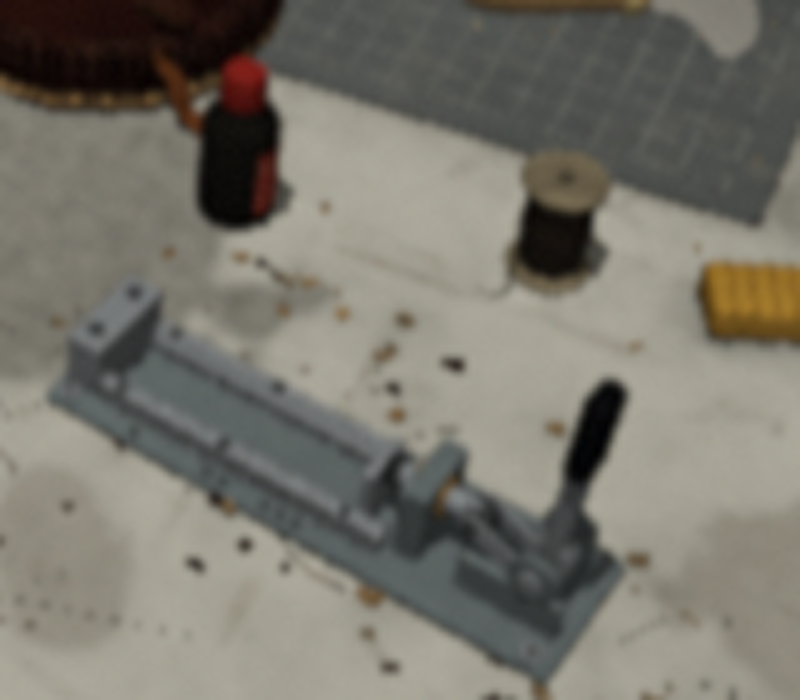

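```bash
cat >> h.py <<'E'
def brass(img,c,z=.05,amin=25):
    hsv=cv2.cvtColor(img,cv2.COLOR_BGR2HSV)
    m=((hsv[...,0]>8)&(hsv[...,0]<28)&(hsv[...,1]>140)&(hsv[...,2]>100)).astype(np.uint8)
    m=cv2.morphologyEx(m,cv2.MORPH_CLOSE,np.ones((3,3)))
    out=[]
    for k in cv2.findContours(m,cv2.RETR_EXTERNAL,cv2.CHAIN_APPROX_NONE)[0]:
        if cv2.contourArea(k)<amin: continue
        p=np.array([unproj(c,q[0],z)[:2]*1000 for q in k],np.float32)
        (cc,(w,h),a)=cv2.minAreaRect(p)
        if w<h: w,h,a=h,w,a+90
        out.append((k[:,0].mean(0),np.array(cc),w,h,(a+90)%180-90 if False else a%180))
    return out
E
python3 - <<'E'
from h import *
for n in ['top','scene']:
    for o in brass(cv2.imread(f'pics/{n}0.png'),cam(n)):
        if max(o[2],o[3])<70 and o[1][1]>50: print(n,o[0].round(),o[1].round(1),*np.round(o[2:],1))
E
```

```text
top [175. 262.] [445. 317.] 42.5 23.3 109.1
top [255. 255.] [464.6 121.2] 33.7 22.9 83.6
top [226. 207.] [583.  195.3] 24.0 23.9 102.8
top [21. 98.] [865.3 743.4] 66.1 29.9 51.1
scene [232. 255.] [462.  118.3] 33.0 21.5 83.1
scene [156. 228.] [442.1 313.6] 40.7 21.8 110.4
scene [237. 211.] [580.4 192.5] 24.2 22.5 103.3
```

Run:
```python
from h import *
c=cam('top'); f=lambda u,v,ox,oy,k:((u+.5)/k-.5+ox,(v+.5)/k-.5+oy)
P=[unproj(c,f(*q,280,140,6),.006)*1000 for q in [(105,335),(82,492),(637,567),(650,408)]]
for p in P: print(p.round(1))
print(np.mean(P,0), [np.linalg.norm(P[i]-P[i-1]) for i in range(4)], np.degrees(np.arctan2(*( (P[0]+P[1]-P[2]-P[3])[[1,0]]))))
# stop top corners z=36
print([unproj(c,f(*q,280,140,6),.036)[:2].round(4)*1000 for q in [(112,345),(104,460),(142,465),(150,352)]])
c=cam('scene')
for q,z in [((50,393),.006),((540,680),.006),((622,572),.006)]: print((unproj(c,f(*q,285,180,5),z)*1000).round(1))
for q in [(68,350),(105,375),(160,292),(128,275)]: print((unproj(c,f(*q,285,180,5),.036)*1000).round(1))
for n,q in [('top',f(128,125,280,140,6)),('scene',f(235,208,285,180,5))]: print(n,unproj(cam(n),q,0 if n=='scene' else .04))
```

```text
[620.8  17.2   6. ]
[552.4  26.8   6. ]
[ 522.6 -209.     6. ]
[ 591.  -216.4    6. ]
[571.69499969 -95.34458831   6.        ] [np.float64(235.52795202986687), np.float64(69.14807288923906), np.float64(237.67417894780246), np.float64(68.72856628536636)] 82.76350713798308
[array([611.4,  15.2]), array([562.6,  18.3]), array([560.7,   2.5]), array([608.5,  -0.8])]
[554.   23.4   6. ]
[ 519.9 -208.8    6. ]
[ 584.8 -219.7    6. ]
[555.1  15.4  36. ]
[550.3  -5.   36. ]
[605.9  -2.2  36. ]
[608.3  14.9  36. ]
top [0.70549877 0.00886536 0.04      ]
scene [0.70881953 0.00858406 0.        ]
```

```bash
cat >> h.py <<'E'
def plan(pos,psi,nmin=1,vmax=.045,st=None,show=True):
    """rows taking measured pose to pos (m), tool down with tool-x at world yaw psi (deg)"""
    st=st or r.get_state(); p=st['ee_pos'].copy(); Rm=R.from_quat(st['tool_rot'])
    a=np.radians(psi); tx=np.array([np.cos(a),np.sin(a),0]); tz=np.array([0,0,-1.]); ty=np.cross(tz,tx)
    Rt=R.from_matrix(np.c_[tx,ty,tz]); pos=np.array(pos)
    n=max(nmin,int(np.ceil(np.linalg.norm(pos-p)/vmax)),int(np.ceil((Rm.inv()*Rt).magnitude()/.145)))
    for k in range(n,0,-1):
        d=Rm.inv().apply((pos-p)/k); w=(Rm.inv()*Rt).as_rotvec()/k
        print([float(x) for x in d.round(4)],[float(x) for x in w.round(3)])
        p=p+(pos-p)/k; Rm=Rm*R.from_rotvec(w)
def pose():
    st=r.get_state(); m=R.from_quat(st['tool_rot']).as_matrix()
    print('t',round(st['clock'],2),'p',st['ee_pos'].round(4),'psi',round(np.degrees(np.arctan2(m[1,0],m[0,0])),2),'tz',m[:,2].round(3),'F',st['contact_force'].round(1),'w',round(st['grip_width'],3))
E
python3 -c "
from h import *
pose(); plan([.444,.315,.20],109)"
```

```text
t 0.15 p [0.1923 0.5943 0.2526] psi 162.08 tz [-0.    -0.001 -1.   ] F [ 0.4 -1.5  0.1] w 1.001
[-0.0362, -0.0209, 0.0059] [-0.0, 0.0, 0.103]
[-0.0381, -0.0171, 0.0059] [-0.0, 0.0, 0.103]
[-0.0397, -0.0131, 0.0059] [-0.0, 0.0, 0.103]
[-0.0408, -0.0089, 0.0059] [-0.0, 0.0, 0.103]
[-0.0415, -0.0047, 0.0059] [-0.0, 0.0, 0.103]
[-0.0418, -0.0004, 0.0059] [-0.0, 0.0, 0.103]
[-0.0416, 0.0039, 0.0059] [-0.0, 0.0, 0.103]
[-0.041, 0.0081, 0.0058] [-0.0, 0.0, 0.103]
[-0.0399, 0.0123, 0.0058] [-0.0, 0.0, 0.103]
```

Emit:
step_arm([
  {"claw":-0.2,"delta_pos":[-0.036,-0.021,0.006],"rot":[0,0,0.103]},
  {"claw":-0.2,"delta_pos":[-0.038,-0.017,0.006],"rot":[0,0,0.103]},
  {"claw":-0.2,"delta_pos":[-0.04,-0.013,0.006],"rot":[0,0,0.103]},
  {"claw":-0.2,"delta_pos":[-0.041,-0.009,0.006],"rot":[0,0,0.103]},
  {"claw":-0.2,"delta_pos":[-0.0415,-0.005,0.006],"rot":[0,0,0.103]},
  {"claw":-0.2,"delta_pos":[-0.042,0,0.006],"rot":[0,0,0.103]},
  {"claw":-0.2,"delta_pos":[-0.0415,0.004,0.006],"rot":[0,0,0.103]},
  {"claw":-0.2,"delta_pos":[-0.041,0.008,0.006],"rot":[0,0,0.103]},
  {"claw":-0.2,"delta_pos":[-0.04,0.012,0.006],"rot":[0,0,0.103]},
])

```text
clock: 1.05
ee_pos: [0.4428, 0.3075, 0.1938]
tool_rot: [0.59, 0.808, -0.001, -0.003]
contact_force: [1.0, 1.6, -1.1]
grip_width: 0.601
```

```bash
python3 -c "
from h import *
pose(); plan([.444,.315,.20],109)"
```

```text
t 1.05 p [0.4428 0.3075 0.1938] psi 107.72 tz [-0.005  0.002 -1.   ] F [ 1.   1.6 -1.1] w 0.601
[0.0068, 0.0034, -0.0062] [-0.005, -0.003, -0.022]
```

Emit:
step_arm([
  {"claw":-0.2,"delta_pos":[0.007,0.003,-0.006],"rot":[-0.005,-0.003,-0.022]},
  {"claw":-0.2,"delta_pos":[0,0,0],"rot":[0,0,0]},
])

```text
clock: 1.25
ee_pos: [0.4479, 0.3081, 0.1988]
tool_rot: [0.586, 0.81, -0.002, 0.002]
contact_force: [-0.2, 0.9, -0.6]
grip_width: 0.602
```

Run:
```python
from h import *
pose(); st=r.get_state(); im=eyes.get_image('wrist')[:,:,::-1].copy(); cv2.imwrite('pics/w1.png',im)
for o in brass(im,cam('wrist',st),amin=300): print(o[0].round(),o[1].round(1),*np.round(o[2:],1))
```

```text
t 1.25 p [0.4479 0.3081 0.1988] psi 108.2 tz [ 0.001 -0.004 -1.   ] F [-0.2  0.9 -0.6] w 0.602
[280. 184.] [445.4 318. ] 42.9 23.7 108.9
```

View pics/w1.png

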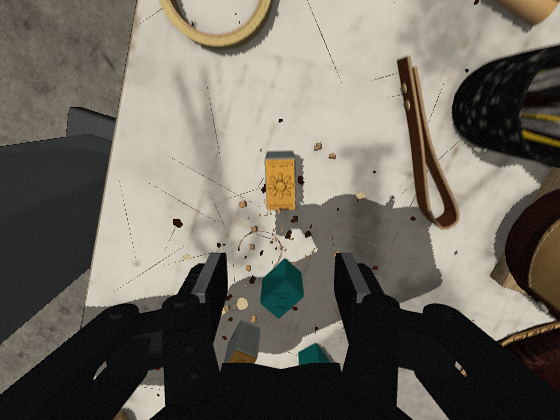

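```bash
python3 -c "
from h import *
plan([.4452,.317,.045],108.9)"
```

```text
[0.0029, 0.0002, 0.0383] [-0.0, 0.002, -0.003]
[0.0029, 0.0002, 0.0383] [-0.0, 0.002, -0.003]
[0.0028, 0.0002, 0.0383] [-0.0, 0.002, -0.003]
[0.0027, 0.0002, 0.0383] [-0.0, 0.002, -0.003]
```

Emit:
step_arm([
  {"claw":-0.2,"delta_pos":[0.004,0,0.03],"rot":[0,0.002,-0.004]},
  {"claw":-0.2,"delta_pos":[0.004,0,0.035],"rot":[0,0.002,-0.004]},
  {"claw":-0.2,"delta_pos":[0.002,0,0.035],"rot":[0,0.002,-0.004]},
  {"claw":-0.2,"delta_pos":[0.001,0,0.03],"rot":[0,0,0]},
  {"claw":-0.2,"delta_pos":[0,0,0.015],"rot":[0,0,0]},
])

```text
clock: 1.8
ee_pos: [0.4428, 0.3221, 0.0513]
tool_rot: [0.579, 0.816, 0.003, -0.001]
contact_force: [0.5, 0.0, 0.0]
grip_width: 0.607
```

```bash
python3 -c "
from h import *
pose();plan([.4452,.317,.045],108.9)"
```

```text
t 1.8 p [0.4428 0.3221 0.0513] psi 109.3 tz [ 0.003  0.006 -1.   ] F [0.5 0.  0. ] w 0.607
[-0.0056, 0.0005, 0.0063] [0.005, -0.005, 0.007]
```

Emit:
step_arm([
  {"claw":-0.2,"delta_pos":[-0.005,0,0.006],"rot":[0.005,-0.005,0.006]},
  {"claw":1,"delta_pos":[0,0,0],"rot":[0,0,0]},
  {"claw":1,"delta_pos":[0,0,0],"rot":[0,0,0]},
  {"claw":1,"delta_pos":[0,0,0],"rot":[0,0,0]},
  {"claw":1,"delta_pos":[0,0,0],"rot":[0,0,0]},
], force=50)

```text
clock: 2.3
ee_pos: [0.4425, 0.3188, 0.0449]
tool_rot: [0.579, 0.815, -0.001, -0.001]
contact_force: [-0.6, 0.2, -2.5]
grip_width: 0.293
```

```bash
python3 -c "
from h import *
pose();plan([.4452,.317,.14],108.9)"
```

```text
t 2.3 p [0.4425 0.3188 0.0449] psi 109.19 tz [-0.003 -0.001 -1.   ] F [-0.6  0.2 -2.5] w 0.293
[-0.0009, 0.0006, -0.0317] [-0.001, 0.0, 0.002]
[-0.0009, 0.0006, -0.0317] [-0.001, 0.0, 0.002]
[-0.0009, 0.0006, -0.0317] [-0.001, 0.0, 0.002]
```

```bash
python3 -c "
from h import *
st=r.get_state(); st['ee_pos']=np.array([.4425,.3188,.135])
plan([.574,-.04,.18],82.8,st=st)"
```

```text
[-0.0425, 0.0007, -0.005] [-0.0, 0.0, 0.051]
[-0.0424, 0.0029, -0.005] [-0.0, 0.0, 0.051]
[-0.0422, 0.005, -0.005] [-0.0, 0.0, 0.051]
[-0.0419, 0.0072, -0.005] [-0.0, 0.0, 0.051]
[-0.0414, 0.0093, -0.005] [-0.0, 0.0, 0.051]
[-0.0409, 0.0114, -0.005] [-0.0, 0.0, 0.051]
[-0.0403, 0.0135, -0.005] [-0.0, 0.0, 0.051]
[-0.0395, 0.0155, -0.005] [-0.0, 0.0, 0.051]
[-0.0387, 0.0175, -0.005] [-0.0, 0.0, 0.051]
```

Emit:
step_arm([
  {"claw":1,"delta_pos":[0,0,-0.02],"rot":[0,0,0]},
  {"claw":1,"delta_pos":[0,0,-0.035],"rot":[0,0,0]},
  {"claw":1,"delta_pos":[0,0,-0.035],"rot":[0,0,0]},
])

```text
clock: 2.6
ee_pos: [0.4403, 0.3173, 0.1343]
tool_rot: [0.579, 0.815, -0.005, -0.002]
contact_force: [1.0, 0.8, -1.7]
grip_width: 0.295
```

Emit:
step_arm([
  {"claw":1,"delta_pos":[-0.0425,0.001,-0.005],"rot":[0,0,0.051]},
  {"claw":1,"delta_pos":[-0.0425,0.003,-0.005],"rot":[0,0,0.051]},
  {"claw":1,"delta_pos":[-0.042,0.005,-0.005],"rot":[0,0,0.051]},
  {"claw":1,"delta_pos":[-0.042,0.007,-0.005],"rot":[0,0,0.051]},
  {"claw":1,"delta_pos":[-0.0415,0.009,-0.005],"rot":[0,0,0.051]},
  {"claw":1,"delta_pos":[-0.041,0.0115,-0.005],"rot":[0,0,0.051]},
  {"claw":1,"delta_pos":[-0.04,0.0135,-0.005],"rot":[0,0,0.051]},
  {"claw":1,"delta_pos":[-0.0395,0.0155,-0.005],"rot":[0,0,0.051]},
  {"claw":1,"delta_pos":[-0.03,0.0145,-0.005],"rot":[0,0,0.051]},
  {"claw":1,"delta_pos":[0,0,0],"rot":[0,0,0]},
])

```text
clock: 3.6
ee_pos: [0.5749, -0.043, 0.1919]
tool_rot: [0.754, 0.657, 0.004, 0.002]
contact_force: [-0.3, -0.3, -2.0]
grip_width: 0.292
```

Run:
```python
from h import *
pose(); st=r.get_state(); im=eyes.get_image('wrist')[:,:,::-1].copy(); cv2.imwrite('pics/w2.png',im)
np.save('w2.npy',np.r_[st['ee_pos'],st['tool_rot']])
```

```text
t 3.6 p [ 0.5749 -0.043   0.1919] psi 82.17 tz [ 0.008  0.003 -1.   ] F [-0.3 -0.3 -2. ] w 0.292
```

View pics/w2.png

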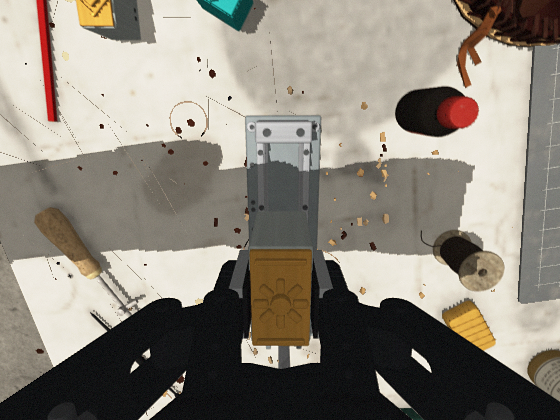

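Run:
```python
from h import *
im=cv2.imread('pics/w2.png'); crop(im,230,100,340,250,5,'w2a.png')
crop(im,230,240,340,360,5,'w2b.png')
```

```text
(no output)
```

View pics/w2a.png

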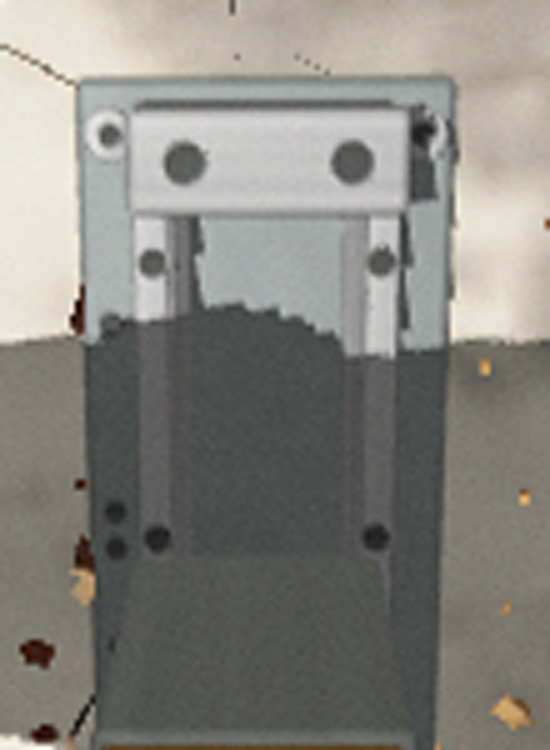

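View pics/w2b.png

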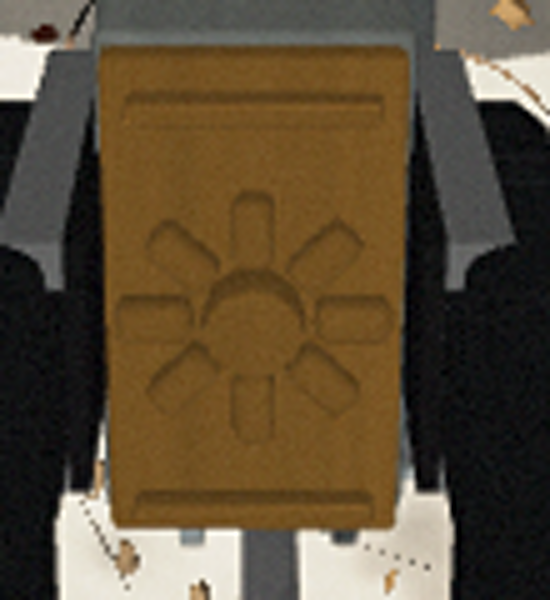

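Run:
```python
from h import *
a=np.load('w2.npy'); st={'ee_pos':a[:3],'tool_rot':a[3:]}; c=cam('wrist',st)
f=lambda u,v,ox,oy,k=5:((u+.5)/k-.5+ox,(v+.5)/k-.5+oy)
C=np.array([570.7,-96.]);
def H(p,yaw=82.8):
    y=np.radians(yaw); uy=np.array([np.cos(y),np.sin(y)]); ux=np.array([np.sin(y),-np.cos(y)]); d=p[:2]*1000-C; return np.array([d@ux,d@uy]).round(1)
for nm,q,z in [('stopTL',(130,108),.036),('stopTR',(408,108),.036),('BR',(410,212),.036),('BL',(130,212),.036),('plL',(78,78),.006),('plR',(455,80),.006),
 ('plLlow',(96,730),.006),('plRlow',(437,730),.006),('rlL',(134,240),.018),('rlR',(398,240),.018),('rlL2',(140,500),.018),('rlR2',(391,500),.018)]:
    p=unproj(c,f(*q,230,100),z); print(nm,(p[:2]*1000).round(1),H(p))
T=R.from_quat(a[3:])
for q in [(98,45),(412,45),(394,527),(112,527),(252,316)]:
    p=unproj(c,f(*q,230,240),a[2]+.005); print('die',(p[:2]*1000).round(1),H(p),(T.inv().apply(p-a[:3])*1000).round(1))
```

```text
stopTL [565.4  22.9] [-20.2 117.3]
stopTR [610.7  16.7] [ 25.6 116.8]
BR [ 6.092e+02 -2.000e-01] [26.2 99.9]
BL [562.7   6.3] [-20.7 100.4]
plL [554.8  28.5] [-31.4 121.5]
plR [622.5  18.8] [ 37.  120.4]
plLlow [536.9 -98.6] [-33.2  -6.8]
plRlow [ 605.9 -108.3] [36.5 -7.8]
rlL [ 5.612e+02 -4.000e-01] [-21.4  93.7]
rlR [608.1  -6.9] [25.9 93.1]
rlL2 [554.7 -48.4] [-21.9  45.3]
rlR2 [601.4 -54.9] [25.3 44.6]
die [566.9 -18.7] [-13.5  76.3] [ 23.1 -11.2  -5. ]
die [590.9 -22. ] [10.7 75.9] [23.  13.  -4.8]
die [584.5 -66.2] [ 9.9 31.3] [-21.7  12.7  -5. ]
die [560.8 -62.8] [-14.   31.7] [-21.5 -11.2  -5.2]
die [575.4 -44.1] [-1.9 52.1] [-1.   0.7 -5. ]
```

```bash
python3 -c "
from h import *
pose();plan([.5811,-.0238,.088],82.4)"
```

```text
t 3.65 p [ 0.574  -0.0404  0.1915] psi 82.35 tz [ 0.007  0.004 -1.   ] F [-0.5  0.5 -2.6] w 0.291
[0.0056, 0.0014, 0.0345] [0.002, -0.002, -0.0]
[0.0057, 0.0015, 0.0345] [0.002, -0.002, -0.0]
[0.0057, 0.0015, 0.0345] [0.002, -0.002, -0.0]
```

Emit:
step_arm([
  {"claw":1,"delta_pos":[0.006,0.0015,0.03],"rot":[0.002,-0.003,0]},
  {"claw":1,"delta_pos":[0.006,0.0015,0.03],"rot":[0.002,-0.003,0]},
  {"claw":1,"delta_pos":[0.005,0.001,0.025],"rot":[0.002,-0.003,0]},
  {"claw":1,"delta_pos":[0,0,0.01],"rot":[0,0,0]},
  {"claw":1,"delta_pos":[0,0,0],"rot":[0,0,0]},
])

```text
clock: 4.15
ee_pos: [0.58, -0.0178, 0.0959]
tool_rot: [0.751, 0.661, 0.001, 0.0]
contact_force: [-0.1, 0.4, -2.0]
grip_width: 0.292
```

```bash
python3 -c "
from h import *
pose();plan([.5811,-.0238,.088],82.4)"
```

```text
t 4.15 p [ 0.58   -0.0178  0.0959] psi 82.73 tz [ 0.002  0.001 -1.   ] F [-0.1  0.4 -2. ] w 0.292
[-0.0058, 0.0018, 0.0079] [0.002, -0.001, 0.006]
```

Emit:
step_arm([
  {"claw":1,"delta_pos":[-0.005,0.0015,0.006],"rot":[0.002,-0.001,0.006]},
  {"claw":1,"delta_pos":[0,0,0],"rot":[0,0,0]},
])

```text
clock: 4.35
ee_pos: [0.5813, -0.0227, 0.0912]
tool_rot: [0.752, 0.659, 0.001, 0.0]
contact_force: [0.2, -0.3, -1.8]
grip_width: 0.291
```

Run:
```python
from h import *
pose();plan([.5811,-.0238,.088],82.4); st=r.get_state(); im=eyes.get_image('wrist')[:,:,::-1].copy(); cv2.imwrite('pics/w3.png',im)
crop(im,200,120,360,320,3.5 and 3,'w3a.png')
np.save('w3.npy',np.r_[st['ee_pos'],st['tool_rot']])
```

```text
t 4.35 p [ 0.5813 -0.0227  0.0912] psi 82.44 tz [ 0.001  0.    -1.   ] F [ 0.2 -0.3 -1.8] w 0.291
[-0.0011, -0.0001, 0.0032] [0.001, -0.0, 0.001]
```

View pics/w3a.png

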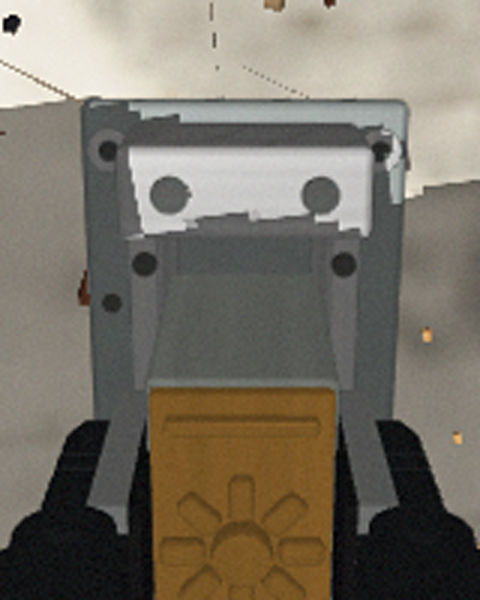

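```bash
cat >> h.py <<'E'
HC=np.array([571.6,-95.0]); HY=82.4
def H(p,C=None,yaw=None):
    C=HC if C is None else C; y=np.radians(HY if yaw is None else yaw)
    uy=np.array([np.cos(y),np.sin(y)]); ux=np.array([np.sin(y),-np.cos(y)]); d=np.array(p)[:2]*1000-C; return np.array([d@ux,d@uy]).round(1)
def W(x,y):
    a=np.radians(HY); return (HC+y*np.array([np.cos(a),np.sin(a)])+x*np.array([np.sin(a),-np.cos(a)]))/1000
E
python3 - <<'E'
from h import *
a=np.load('w3.npy'); st={'ee_pos':a[:3],'tool_rot':a[3:]}; c=cam('wrist',st)
f=lambda u,v,ox=200,oy=120,k=3:((u+.5)/k-.5+ox,(v+.5)/k-.5+oy)
print('tcp',H(a))
for nm,q,z in [('stopBL',(125,236),.036),('stopBR',(373,236),.036),('stopTL',(125,147),.036),('stopTR',(373,147),.036),('railL out',(133,300),.018),('railR out',(354,300),.018),('dieB L',(162,273),a[2]-.045),('dieB R',(322,273),a[2]-.045),
 ('dieT L',(148,388),a[2]+.005),('dieT R',(338,388),a[2]+.005),('plTL',(84,99),.006),('plTR',(409,99),.006)]:
    print(nm,H(unproj(c,f(*q),z)))
E
```

```text
tcp [ 0.1 72.9]
stopBL [-20.9  99. ]
stopBR [25.3 99. ]
stopTL [-20.3 115.8]
stopTR [ 24.7 115.8]
railL out [-21.9  80. ]
railR out [24.4 80. ]
dieB L [-13.3  95.1]
dieB R [15.1 95.1]
dieT L [-11.2  95.8]
dieT R [13.2 95.8]
plTL [-32.2 120.4]
plTR [ 35.9 120.4]
```

```bash
python3 -c "
from h import *
pose();x,y=W(.6,73);print(x,y);plan([x,y,.06],82.4,3)"
```

```text
t 4.4 p [ 0.5817 -0.0222  0.0917] psi 82.46 tz [ 0.002  0.001 -1.   ] F [-0.1  0.3 -1.7] w 0.295
0.5818494458129209 -0.022720619395791727
[-0.0002, 0.0001, 0.0106] [0.001, -0.0, 0.0]
[-0.0002, 0.0001, 0.0106] [0.001, -0.0, 0.0]
[-0.0002, 0.0001, 0.0106] [0.001, -0.0, 0.0]
```

Emit:
step_arm([
  {"claw":1,"delta_pos":[0,0,0.011],"rot":[0,0,0]},
  {"claw":1,"delta_pos":[0,0,0.011],"rot":[0,0,0]},
  {"claw":1,"delta_pos":[0,0,0.008],"rot":[0,0,0]},
  {"claw":1,"delta_pos":[0,0,0],"rot":[0,0,0]},
])

```text
clock: 4.8
ee_pos: [0.5828, -0.0228, 0.0611]
tool_rot: [0.752, 0.659, 0.002, 0.002]
contact_force: [-0.5, -0.6, -2.3]
grip_width: 0.293
```

```bash
python3 -c "
from h import *
pose();x,y=W(.6,73);print(H(r.get_state()['ee_pos']));plan([x,y,.051],82.4,3)"
```

```text
t 4.8 p [ 0.5828 -0.0228  0.0611] psi 82.41 tz [ 0.006  0.001 -1.   ] F [-0.5 -0.6 -2.3] w 0.293
[ 1.6 73. ]
[-0.0, -0.0003, 0.0034] [0.002, -0.0, 0.0]
[-0.0, -0.0003, 0.0034] [0.002, -0.0, 0.0]
[-0.0, -0.0003, 0.0034] [0.002, -0.0, 0.0]
```

Emit:
step_arm([
  {"claw":1,"delta_pos":[0,-0.0007,0.004],"rot":[0.003,0,0]},
  {"claw":1,"delta_pos":[0,-0.0003,0.004],"rot":[0.002,0,0]},
  {"claw":1,"delta_pos":[0,0,0.002],"rot":[0,0,0]},
  {"claw":1,"delta_pos":[0,0,0],"rot":[0,0,0]},
])

```text
clock: 5.2
ee_pos: [0.5818, -0.0228, 0.0499]
tool_rot: [0.752, 0.659, 0.0, -0.001]
contact_force: [-0.4, 0.4, -2.1]
grip_width: 0.299
```

```bash
python3 -c "
from h import *
pose();print(H(r.get_state()['ee_pos']))"
```

```text
t 5.2 p [ 0.5818 -0.0228  0.0499] psi 82.4 tz [-0.     0.001 -1.   ] F [-0.4  0.4 -2.1] w 0.299
[ 0.5 72.9]
```

Emit:
step_arm([
  {"claw":1,"delta_pos":[0,0,0.002],"rot":[0,0,0]},
  {"claw":1,"delta_pos":[0,0,0],"rot":[0,0,0]},
])

```text
clock: 5.4
ee_pos: [0.5823, -0.0228, 0.05]
tool_rot: [0.752, 0.659, 0.001, -0.0]
contact_force: [0.0, -0.3, -2.3]
grip_width: 0.295
```

Emit:
step_arm([
  {"claw":1,"delta_pos":[0,0,0.002],"rot":[0,0,0]},
  {"claw":1,"delta_pos":[0,0,0],"rot":[0,0,0]},
])

```text
clock: 5.6
ee_pos: [0.5827, -0.0227, 0.0497]
tool_rot: [0.752, 0.659, 0.002, 0.0]
contact_force: [-0.5, 0.7, -2.9]
grip_width: 0.294
```

Run:
```python
from h import *
pose(); st=r.get_state(); im=eyes.get_image('wrist')[:,:,::-1].copy(); cv2.imwrite('pics/w4.png',im)
s=eyes.get_image('scene')[:,:,::-1].copy(); crop(s,285,180,445,320,3,'s4.png'); crop(im,200,120,360,320,3,'w4a.png')
```

```text
t 5.6 p [ 0.5827 -0.0227  0.0497] psi 82.4 tz [ 0.003  0.002 -1.   ] F [-0.5  0.7 -2.9] w 0.294
```

View pics/w4a.png

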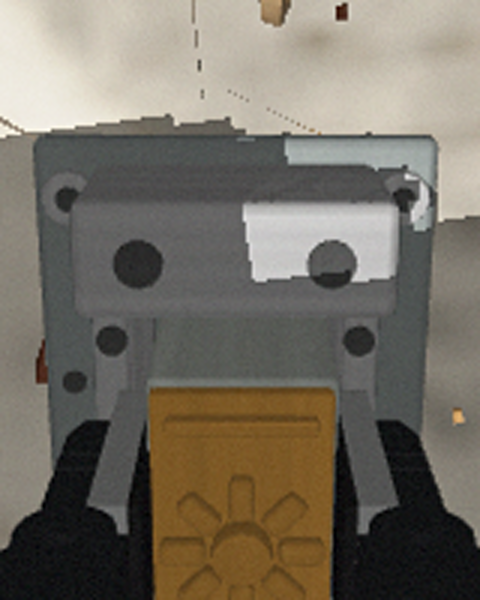

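View pics/s4.png

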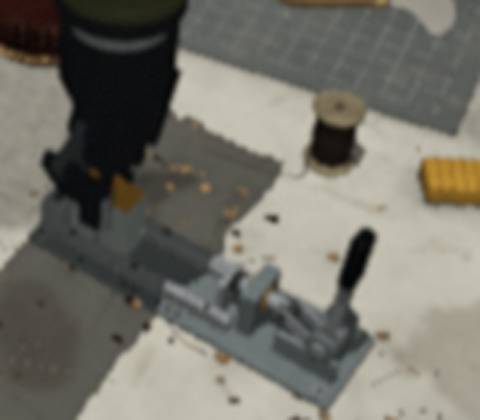

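Emit:
step_arm([
  {"claw":1,"delta_pos":[0,-0.0005,0.003],"rot":[0,0,0]},
  {"claw":1,"delta_pos":[0,0,0.003],"rot":[0,0,0]},
])

```text
clock: 5.9
ee_pos: [0.5829, -0.0226, 0.0492]
tool_rot: [0.752, 0.659, 0.003, 0.001]
contact_force: [-11.1, 1.1, 38.6]
grip_width: 0.295
```

Emit:
step_arm([
  {"claw":1,"delta_pos":[0,0,-0.0005],"rot":[0,0,0]},
  {"claw":-0.2,"delta_pos":[0,0,0],"rot":[0,0,0]},
  {"claw":-0.2,"delta_pos":[0,0,0],"rot":[0,0,0]},
  {"claw":-0.2,"delta_pos":[0,0,-0.02],"rot":[0,0,0]},
  {"claw":-0.2,"delta_pos":[0,0,-0.04],"rot":[0,0,0]},
  {"claw":-0.2,"delta_pos":[0,0,-0.04],"rot":[0,0,0]},
])

```text
clock: 6.5
ee_pos: [0.5801, -0.0226, 0.1466]
tool_rot: [0.752, 0.659, -0.0, -0.002]
contact_force: [1.7, -0.0, 0.2]
grip_width: 0.593
```

Run:
```python
from h import *
pose(); st=r.get_state(); im=eyes.get_image('wrist')[:,:,::-1].copy(); cv2.imwrite('pics/w5.png',im)
np.save('w5.npy',np.r_[st['ee_pos'],st['tool_rot']])
for o in brass(im,cam('wrist',st),.056,amin=300): print(o[0].round(),o[1].round(1),H(o[1]/1000),*np.round(o[2:],1))
plan([.46,.121,.19],83.5)
```

```text
t 6.5 p [ 0.5801 -0.0226  0.1466] psi 82.4 tz [-0.003  0.003 -1.   ] F [ 1.7 -0.   0.2] w 0.593
[284. 220.] [583.4 -22.8] [ 2.1 73.1] 43.9 24.0 81.8
[57. 22.] [468.5 115.1] [-130.   194.6] 23.4 23.3 172.3
[0.0253, -0.0282, -0.0074] [0.001, -0.001, -0.004]
[0.0254, -0.0281, -0.0074] [0.001, -0.001, -0.004]
[0.0255, -0.028, -0.0074] [0.001, -0.001, -0.004]
[0.0256, -0.0279, -0.0074] [0.001, -0.001, -0.004]
[0.0257, -0.0278, -0.0074] [0.001, -0.001, -0.004]
```

View pics/w5.png

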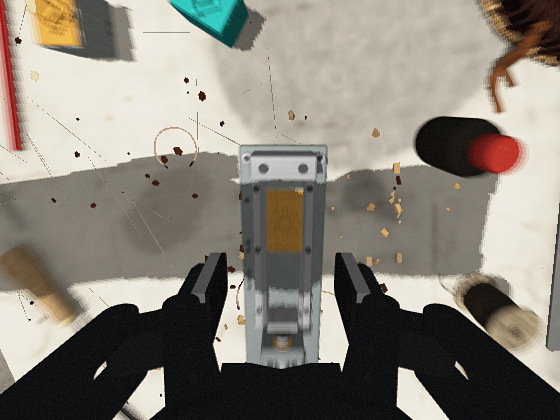

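Emit:
step_arm([
  {"claw":-0.2,"delta_pos":[0.025,-0.028,-0.007],"rot":[0,0,-0.004]},
  {"claw":-0.2,"delta_pos":[0.0255,-0.028,-0.007],"rot":[0,0,-0.004]},
  {"claw":-0.2,"delta_pos":[0.0255,-0.028,-0.007],"rot":[0,0,-0.004]},
  {"claw":-0.2,"delta_pos":[0.0255,-0.028,-0.007],"rot":[0,0,-0.004]},
  {"claw":-0.2,"delta_pos":[0.02,-0.022,-0.005],"rot":[0,0,-0.004]},
  {"claw":-0.2,"delta_pos":[0,0,0],"rot":[0,0,0]},
  {"claw":-0.2,"delta_pos":[0,0,0],"rot":[0,0,0]},
])

```text
clock: 7.25
ee_pos: [0.4654, 0.1183, 0.1866]
tool_rot: [0.746, 0.666, 0.007, 0.004]
contact_force: [-0.1, -0.5, -0.3]
grip_width: 0.6
```

Run:
```python
from h import *
pose(); st=r.get_state(); im=eyes.get_image('wrist')[:,:,::-1].copy(); cv2.imwrite('pics/w6.png',im)
crop(im,180,60,440,330,2.2,'w6a.png')
for o in brass(im,cam('wrist',st),.05,amin=300): print(o[0].round(),o[1].round(1),*np.round(o[2:],1))
```

```text
t 7.25 p [0.4654 0.1183 0.1866] psi 83.51 tz [ 0.016  0.002 -1.   ] F [-0.1 -0.5 -0.3] w 0.6
[276. 197.] [465.6 123.2] 33.3 23.4 82.6
[420.  85.] [582.2 196.4] 25.8 24.2 103.1
```

View pics/w6.png

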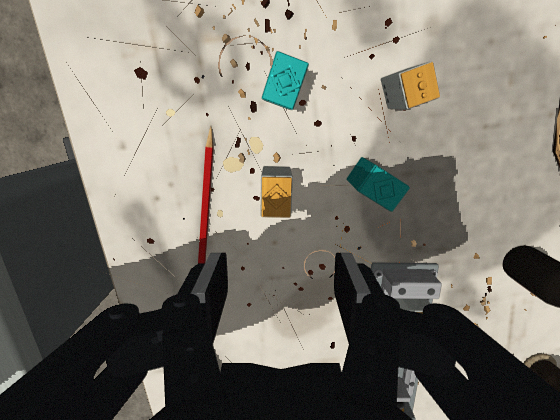

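```bash
python3 -c "
from h import *
pose();plan([.4647,.1225,.045],83)"
```

```text
t 7.3 p [0.4653 0.1183 0.1864] psi 83.49 tz [ 0.016  0.003 -1.   ] F [-0.2  0.8 -0.2] w 0.599
[0.0009, -0.0008, 0.0354] [0.004, -0.001, 0.002]
[0.0009, -0.0007, 0.0354] [0.004, -0.001, 0.002]
[0.001, -0.0005, 0.0354] [0.004, -0.001, 0.002]
[0.001, -0.0004, 0.0354] [0.004, -0.001, 0.002]
```

Emit:
step_arm([
  {"claw":-0.2,"delta_pos":[0.001,-0.001,0.03],"rot":[0.004,0,0.002]},
  {"claw":-0.2,"delta_pos":[0.001,-0.001,0.035],"rot":[0.004,0,0.002]},
  {"claw":-0.2,"delta_pos":[0.001,0,0.035],"rot":[0.004,0,0.002]},
  {"claw":-0.2,"delta_pos":[0.001,0,0.02],"rot":[0.003,0,0]},
  {"claw":-0.2,"delta_pos":[0,0,0.01],"rot":[0,0,0]},
  {"claw":-0.2,"delta_pos":[0,0,0],"rot":[0,0,0]},
])

```text
clock: 7.9
ee_pos: [0.4726, 0.1169, 0.0511]
tool_rot: [0.752, 0.66, 0.003, 0.001]
contact_force: [-0.1, 0.0, -1.0]
grip_width: 0.599
```

```bash
python3 -c "
from h import *
pose();plan([.4647,.1225,.045],83)"
```

```text
t 7.9 p [0.4726 0.1169 0.0511] psi 82.54 tz [ 0.007  0.002 -1.   ] F [-0.1  0.  -1. ] w 0.599
[0.0045, -0.0086, 0.0061] [0.007, -0.003, -0.008]
```

Emit:
step_arm([
  {"claw":-0.2,"delta_pos":[0.004,-0.0085,0.006],"rot":[0.007,-0.003,-0.008]},
  {"claw":-0.2,"delta_pos":[0,0,0],"rot":[0,0,0]},
])

```text
clock: 8.1
ee_pos: [0.4652, 0.1214, 0.0454]
tool_rot: [0.749, 0.662, 0.0, 0.0]
contact_force: [0.2, -0.7, -0.4]
grip_width: 0.601
```

```bash
python3 -c "
from h import *
pose();plan([.4647,.1225,.045],83)"
```

```text
t 8.1 p [0.4652 0.1214 0.0454] psi 82.91 tz [ 0.  0. -1.] F [ 0.2 -0.7 -0.4] w 0.601
[0.001, -0.0007, 0.0004] [0.0, -0.0, -0.002]
```

Close, then lift.

Emit:
step_arm([
  {"claw":1,"delta_pos":[0.001,0,0],"rot":[0,0,0]},
  {"claw":1,"delta_pos":[0,0,0],"rot":[0,0,0]},
  {"claw":1,"delta_pos":[0,0,0],"rot":[0,0,0]},
  {"claw":1,"delta_pos":[0,0,0],"rot":[0,0,0]},
])

```text
clock: 8.5
ee_pos: [0.4664, 0.1233, 0.0478]
tool_rot: [0.749, 0.662, 0.002, 0.001]
contact_force: [-0.7, -0.8, -1.5]
grip_width: 0.291
```

```bash
python3 -c "
from h import *
pose();st=r.get_state(); st['ee_pos']=st['ee_pos']+[0,0,.09]
x,y=W(.8,15);print(x,y);plan([x,y,.17],82.4,st=st)"
```

```text
t 8.5 p [0.4664 0.1233 0.0478] psi 82.98 tz [ 0.004  0.001 -1.   ] F [-0.7 -0.8 -1.5] w 0.291
0.5743768182860581 -0.08023757200843258
[-0.0315, 0.022, -0.0053] [0.001, -0.0, 0.002]
[-0.0314, 0.0221, -0.0053] [0.001, -0.0, 0.002]
[-0.0314, 0.0221, -0.0054] [0.001, -0.0, 0.002]
[-0.0313, 0.0222, -0.0054] [0.001, -0.0, 0.002]
[-0.0313, 0.0222, -0.0054] [0.001, -0.0, 0.002]
[-0.0313, 0.0223, -0.0054] [0.001, -0.0, 0.002]
```

Emit:
step_arm([
  {"claw":1,"delta_pos":[0,0,-0.02],"rot":[0,0,0]},
  {"claw":1,"delta_pos":[0,0,-0.035],"rot":[0,0,0]},
  {"claw":1,"delta_pos":[0,0,-0.035],"rot":[0,0,0]},
])

```text
clock: 8.8
ee_pos: [0.4633, 0.1224, 0.1365]
tool_rot: [0.749, 0.662, -0.002, -0.001]
contact_force: [0.9, 0.8, -2.0]
grip_width: 0.292
```

Emit:
step_arm([
  {"claw":1,"delta_pos":[-0.0315,0.022,-0.005],"rot":[0,0,0.002]},
  {"claw":1,"delta_pos":[-0.0315,0.022,-0.005],"rot":[0,0,0.002]},
  {"claw":1,"delta_pos":[-0.0315,0.022,-0.005],"rot":[0,0,0.002]},
  {"claw":1,"delta_pos":[-0.0315,0.022,-0.005],"rot":[0,0,0.002]},
  {"claw":1,"delta_pos":[-0.0315,0.0225,-0.005],"rot":[0,0,0.002]},
  {"claw":1,"delta_pos":[-0.022,0.016,0],"rot":[0,0,0]},
  {"claw":1,"delta_pos":[0,0,0],"rot":[0,0,0]},
])

```text
clock: 9.5
ee_pos: [0.5721, -0.0766, 0.1687]
tool_rot: [0.75, 0.661, 0.002, 0.002]
contact_force: [-0.1, 0.8, -2.2]
grip_width: 0.291
```

```bash
python3 -c "
from h import *
pose();print(H(r.get_state()['ee_pos']));x,y=W(.8,29);plan([x,y,.10],82.4)"
```

```text
t 9.5 p [ 0.5721 -0.0766  0.1687] psi 82.8 tz [ 0.006 -0.    -1.   ] F [-0.1  0.8 -2.2] w 0.291
[-2.  18.3]
[0.0053, 0.0012, 0.0343] [0.003, -0.0, 0.003]
[0.0053, 0.0013, 0.0343] [0.003, -0.0, 0.003]
```

Emit:
step_arm([
  {"claw":1,"delta_pos":[0.006,0.001,0.025],"rot":[0.003,0,0.004]},
  {"claw":1,"delta_pos":[0.004,0.001,0.02],"rot":[0.003,0,0.003]},
  {"claw":1,"delta_pos":[0,0,0],"rot":[0,0,0]},
  {"claw":1,"delta_pos":[0,0,0],"rot":[0,0,0]},
])

```text
clock: 9.9
ee_pos: [0.5749, -0.0667, 0.1231]
tool_rot: [0.753, 0.658, 0.0, -0.001]
contact_force: [-0.5, -1.2, -1.5]
grip_width: 0.29
```

Run:
```python
from h import *
pose(); st=r.get_state(); im=eyes.get_image('wrist')[:,:,::-1].copy(); cv2.imwrite('pics/w7.png',im)
print(H(st['ee_pos']))
np.save('w7.npy',np.r_[st['ee_pos'],st['tool_rot']]); crop(im,200,90,360,360,2.2,'w7a.png')
```

```text
t 9.9 p [ 0.5749 -0.0667  0.1231] psi 82.26 tz [-0.     0.001 -1.   ] F [-0.5 -1.2 -1.5] w 0.29
[-0.5 28.5]
```

View pics/w7a.png

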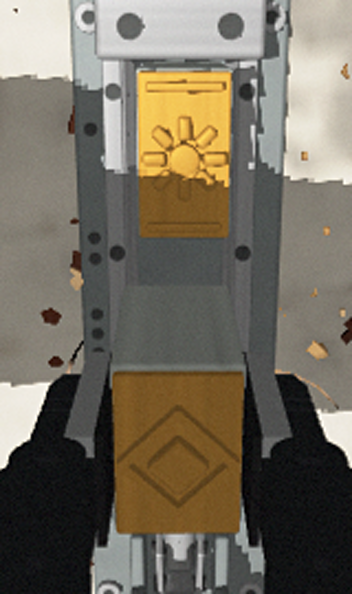

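Run:
```python
from h import *
a=np.load('w7.npy'); st={'ee_pos':a[:3],'tool_rot':a[3:]}; c=cam('wrist',st)
f=lambda u,v,ox=200,oy=90,k=2.2:((u+.5)/k-.5+ox,(v+.5)/k-.5+oy)
for nm,q,z in [('heldFL',(112,371),a[2]+.003),('heldFR',(243,371),a[2]+.003),('heldNR',(239,533),a[2]+.003),('heldNL',(116,533),a[2]+.003),
 ('LnearL',(137,238),.056),('LnearR',(230,238),.056),('LfarL',(136,70),.056),('LfarR',(231,70),.056),('stop',(180,58),.036),('heldbot',(118,286),a[2]-.047),('heldbotR',(228,286),a[2]-.047)]:
    print(nm,H(unproj(c,f(*q),z)))
```

```text
heldFL [-11.4  46.5]
heldFR [12.1 46.4]
heldNR [12.2 11.9]
heldNL [-11.7  11.9]
LnearL [-10.6  51.6]
LnearR [14.6 51.6]
LfarL [-10.   95.8]
LfarR [14.  95.8]
stop [ 1.2 98.2]
heldbot [-14.4  45. ]
heldbotR [12.8 44.9]
```

```bash
python3 -c "
from h import *
pose();x,y=W(1.2,29.3);print(x,y,H(r.get_state()['ee_pos']));plan([x,y,.068],82.4)"
```

```text
t 9.95 p [ 0.5748 -0.0664  0.1232] psi 82.28 tz [-0.     0.002 -1.   ] F [ 0.1  0.4 -1.8] w 0.293
0.5766645708828356 -0.06611609233893839 [-0.6 28.7]
[0.0002, 0.0009, 0.0276] [-0.0, -0.001, -0.001]
[0.0003, 0.0009, 0.0276] [-0.0, -0.001, -0.001]
```

Emit:
step_arm([
  {"claw":1,"delta_pos":[0,0.001,0.02],"rot":[0,0,0]},
  {"claw":1,"delta_pos":[0,0.001,0.02],"rot":[0,0,0]},
  {"claw":1,"delta_pos":[0,0,0.005],"rot":[0,0,0]},
  {"claw":1,"delta_pos":[0,0,0],"rot":[0,0,0]},
])

```text
clock: 10.35
ee_pos: [0.5787, -0.0661, 0.0819]
tool_rot: [0.753, 0.658, 0.003, 0.002]
contact_force: [0.2, 0.6, -1.5]
grip_width: 0.295
```

```bash
python3 -c "
from h import *
pose();x,y=W(1.2,29.3);print(x,y,H(r.get_state()['ee_pos']));plan([x,y,.066],82.4)"
```

```text
t 10.35 p [ 0.5787 -0.0661  0.0819] psi 82.37 tz [ 0.007  0.001 -1.   ] F [ 0.2  0.6 -1.5] w 0.295
0.5766645708828356 -0.06611609233893839 [ 3.3 29.6]
[-0.0004, -0.0022, 0.0158] [0.006, -0.002, -0.001]
```

Emit:
step_arm([
  {"claw":1,"delta_pos":[0,-0.0015,0.004],"rot":[0.005,-0.001,0]},
  {"claw":1,"delta_pos":[0,-0.0005,0.004],"rot":[0.002,0,0]},
  {"claw":1,"delta_pos":[0,0,0.003],"rot":[0,0,0]},
  {"claw":1,"delta_pos":[0,0,0],"rot":[0,0,0]},
])

```text
clock: 10.75
ee_pos: [0.578, -0.0659, 0.0732]
tool_rot: [0.753, 0.659, 0.002, 0.001]
contact_force: [-0.9, -0.3, -2.0]
grip_width: 0.294
```

```bash
python3 -c "
from h import *
pose();x,y=W(1.2,29.3);print(x,y,H(r.get_state()['ee_pos']));plan([x,y,.06],82.4)"
```

```text
t 10.75 p [ 0.578  -0.0659  0.0732] psi 82.38 tz [ 0.003  0.001 -1.   ] F [-0.9 -0.3 -2. ] w 0.294
0.5766645708828356 -0.06611609233893839 [ 2.5 29.7]
[-0.0004, -0.0013, 0.0132] [0.003, -0.001, -0.0]
```

Emit:
step_arm([
  {"claw":1,"delta_pos":[0,-0.0012,0.004],"rot":[0.003,0,0]},
  {"claw":1,"delta_pos":[0,-0.0005,0.004],"rot":[0.001,0,0]},
  {"claw":1,"delta_pos":[0,0,0.003],"rot":[0,0,0]},
  {"claw":1,"delta_pos":[0,0,0],"rot":[0,0,0]},
])

```text
clock: 11.15
ee_pos: [0.5763, -0.0657, 0.0615]
tool_rot: [0.753, 0.659, 0.0, -0.001]
contact_force: [-0.7, 0.1, -1.4]
grip_width: 0.294
```

```bash
python3 -c "
from h import *
pose();print(H(r.get_state()['ee_pos']))"
```

```text
t 11.15 p [ 0.5763 -0.0657  0.0615] psi 82.38 tz [-0.001  0.002 -1.   ] F [-0.7  0.1 -1.4] w 0.294
[ 0.8 29.7]
```

Bottom is near 14 mm, inside the rails. I'll keep lowering until it touches.

Emit:
step_arm([
  {"claw":1,"delta_pos":[0,0.0003,0.004],"rot":[0,0,0]},
  {"claw":1,"delta_pos":[0,0,0.004],"rot":[0,0,0]},
  {"claw":1,"delta_pos":[0,0,0.002],"rot":[0,0,0]},
])

```text
clock: 11.45
ee_pos: [0.577, -0.0658, 0.0527]
tool_rot: [0.753, 0.658, 0.001, -0.001]
contact_force: [-10.4, 1.9, 37.2]
grip_width: 0.296
```

```bash
python3 -c "
from h import *
pose();print(H(r.get_state()['ee_pos']))"
```

```text
t 11.45 p [ 0.577  -0.0658  0.0527] psi 82.36 tz [ 0.     0.002 -1.   ] F [-10.4   1.9  37.2] w 0.296
[ 1.5 29.7]
```

Emit:
step_arm([
  {"claw":1,"delta_pos":[0,0,-0.0005],"rot":[0,0,0]},
  {"claw":-0.2,"delta_pos":[0,0,0],"rot":[0,0,0]},
  {"claw":-0.2,"delta_pos":[0,0,0],"rot":[0,0,0]},
  {"claw":-0.2,"delta_pos":[0,0,-0.02],"rot":[0,0,0]},
  {"claw":-0.2,"delta_pos":[0,0,-0.04],"rot":[0,0,0]},
  {"claw":-0.2,"delta_pos":[0,0,-0.04],"rot":[0,0,0]},
  {"claw":-0.2,"delta_pos":[0,0,0],"rot":[0,0,0]},
])

```text
clock: 12.15
ee_pos: [0.5769, -0.0662, 0.155]
tool_rot: [0.753, 0.658, -0.0, -0.001]
contact_force: [0.8, -0.5, -1.0]
grip_width: 0.6
```

Run:
```python
from h import *
pose(); st=r.get_state(); im=eyes.get_image('wrist')[:,:,::-1].copy(); cv2.imwrite('pics/w8.png',im)
for o in brass(im,cam('wrist',st),.056,amin=300): print(o[0].round(),o[1].round(1),H(o[1]/1000),*np.round(o[2:],1))
plan([.582,.190,.19],103)
```

```text
t 12.15 p [ 0.5769 -0.0662  0.155 ] psi 82.35 tz [-0.002  0.002 -1.   ] F [ 0.8 -0.5 -1. ] w 0.6
[495. 328.] [ 737.7 -182.2] [176.2 -64.5] 60.9 20.7 130.9
[280. 216.] [577.1 -65.7] [ 1.6 29.8] 33.3 23.2 83.0
[280. 153.] [583.5 -22.3] [ 2.2 73.6] 43.5 23.5 81.4
[496.  23.] [724.2  37.2] [133.8 151.3] 28.3 13.7 105.0
[0.0424, -0.0047, -0.0061] [-0.001, -0.0, -0.06]
[0.0426, -0.0021, -0.0062] [-0.001, -0.0, -0.06]
[0.0427, 0.0005, -0.0062] [-0.001, -0.0, -0.06]
[0.0425, 0.003, -0.0062] [-0.001, -0.0, -0.06]
[0.0423, 0.0056, -0.0062] [-0.001, -0.0, -0.06]
[0.0419, 0.0081, -0.0062] [-0.001, -0.0, -0.06]
```

View pics/w8.png

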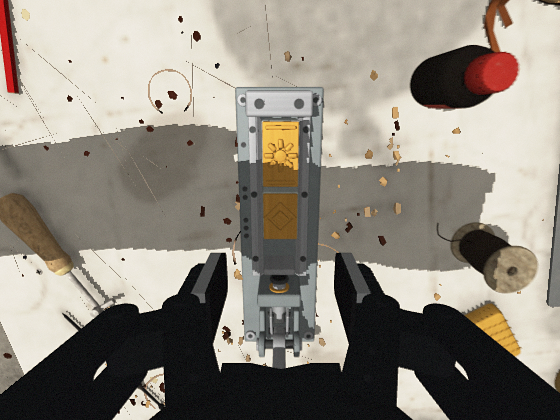

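Emit:
step_arm([
  {"claw":-0.2,"delta_pos":[0.0425,-0.005,-0.006],"rot":[0,0,-0.06]},
  {"claw":-0.2,"delta_pos":[0.0425,-0.002,-0.006],"rot":[0,0,-0.06]},
  {"claw":-0.2,"delta_pos":[0.0425,0.0005,-0.006],"rot":[0,0,-0.06]},
  {"claw":-0.2,"delta_pos":[0.0425,0.003,-0.006],"rot":[0,0,-0.06]},
  {"claw":-0.2,"delta_pos":[0.0425,0.0055,-0.006],"rot":[0,0,-0.06]},
  {"claw":-0.2,"delta_pos":[0.032,0.006,-0.003],"rot":[0,0,-0.055]},
  {"claw":-0.2,"delta_pos":[0,0,0],"rot":[0,0,0]},
  {"claw":-0.2,"delta_pos":[0,0,0],"rot":[0,0,0]},
])

```text
clock: 13.0
ee_pos: [0.5777, 0.1877, 0.1767]
tool_rot: [0.62, 0.784, -0.005, -0.006]
contact_force: [0.8, -0.4, 0.3]
grip_width: 0.594
```

Run:
```python
from h import *
pose(); st=r.get_state(); im=eyes.get_image('wrist')[:,:,::-1].copy(); cv2.imwrite('pics/w9.png',im)
for o in brass(im,cam('wrist',st),.05,amin=300): print(o[0].round(),o[1].round(1),*np.round(o[2:],1))
crop(im,180,90,380,290,3,'w9a.png')
```

```text
t 13.0 p [0.5777 0.1877 0.1767] psi 103.33 tz [-0.016 -0.001 -1.   ] F [ 0.8 -0.4  0.3] w 0.594
[292. 195.] [583.5 197.4] 25.2 23.1 103.5
[509.  35.] [698.2 332. ] 61.5 33.0 111.5
```

View pics/w9a.png

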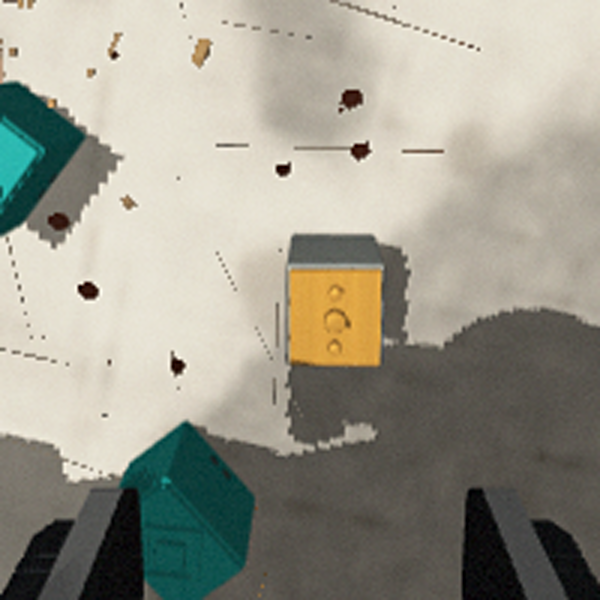

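```bash
python3 -c "
from h import *
pose();plan([.5832,.197,.06],103.3)"
```

```text
t 13.05 p [0.5774 0.1881 0.1766] psi 103.34 tz [-0.016 -0.    -1.   ] F [-1.1  0.7 -0.8] w 0.6
[0.0023, 0.0032, 0.0388] [-0.005, -0.001, 0.0]
[0.0023, 0.003, 0.0388] [-0.005, -0.001, 0.0]
[0.0024, 0.0028, 0.0388] [-0.005, -0.001, 0.0]
```

Emit:
step_arm([
  {"claw":-0.2,"delta_pos":[0.002,0.003,0.03],"rot":[-0.006,0,0]},
  {"claw":-0.2,"delta_pos":[0.002,0.003,0.035],"rot":[-0.006,0,0]},
  {"claw":-0.2,"delta_pos":[0.002,0.002,0.03],"rot":[-0.004,0,0]},
  {"claw":-0.2,"delta_pos":[0.001,0,0.012],"rot":[0,0,0]},
  {"claw":-0.2,"delta_pos":[0,0,0],"rot":[0,0,0]},
])

```text
clock: 13.55
ee_pos: [0.5841, 0.1892, 0.0651]
tool_rot: [0.625, 0.781, 0.0, -0.0]
contact_force: [0.1, 0.2, -1.0]
grip_width: 0.602
```

```bash
python3 -c "
from h import *
pose();plan([.5832,.197,.0455],103.3)"
```

```text
t 13.55 p [0.5841 0.1892 0.0651] psi 102.69 tz [ 0.  0. -1.] F [ 0.1  0.2 -1. ] w 0.602
[0.0078, 0.0009, 0.0196] [0.0, -0.0, -0.011]
```

Emit:
step_arm([
  {"claw":-0.2,"delta_pos":[0.007,0.001,0.008],"rot":[0,0,-0.011]},
  {"claw":-0.2,"delta_pos":[0,0,0.01],"rot":[0,0,0]},
  {"claw":-0.2,"delta_pos":[0,0,0],"rot":[0,0,0]},
])

```text
clock: 13.85
ee_pos: [0.5851, 0.1955, 0.0483]
tool_rot: [0.621, 0.784, 0.001, 0.001]
contact_force: [0.2, -0.2, 0.3]
grip_width: 0.595
```

```bash
python3 -c "
from h import *
pose();plan([.5832,.197,.0455],103.3)"
```

```text
t 13.85 p [0.5851 0.1955 0.0483] psi 103.23 tz [ 0.003  0.001 -1.   ] F [ 0.2 -0.2  0.3] w 0.595
[0.0019, -0.0015, 0.0028] [0.003, 0.0, -0.001]
```

Emit:
step_arm([
  {"claw":-0.2,"delta_pos":[0.002,-0.0015,0.003],"rot":[0.003,0,0]},
  {"claw":1,"delta_pos":[0,0,0],"rot":[0,0,0]},
  {"claw":1,"delta_pos":[0,0,0],"rot":[0,0,0]},
  {"claw":1,"delta_pos":[0,0,0],"rot":[0,0,0]},
  {"claw":1,"delta_pos":[0,0,0],"rot":[0,0,0]},
])

```text
clock: 14.35
ee_pos: [0.5842, 0.1978, 0.0474]
tool_rot: [0.621, 0.784, 0.002, 0.001]
contact_force: [0.3, 0.7, -0.3]
grip_width: 0.296
```

```bash
python3 -c "
from h import *
pose();st=r.get_state(); st['ee_pos']=st['ee_pos']+[0,0,.09]
x,y=W(1,-5);print(x,y);plan([x,y,.165],82.4,st=st)"
```

```text
t 14.35 p [0.5842 0.1978 0.0474] psi 103.25 tz [ 0.003  0.001 -1.   ] F [ 0.3  0.7 -0.3] w 0.296
0.571929933588966 -0.10008833409151484
[-0.041, -0.0114, -0.004] [0.001, -0.0, 0.052]
[-0.0416, -0.0093, -0.004] [0.001, -0.0, 0.052]
[-0.042, -0.0071, -0.004] [0.001, -0.0, 0.052]
[-0.0423, -0.0049, -0.004] [0.001, -0.0, 0.052]
[-0.0425, -0.0027, -0.004] [0.001, -0.0, 0.052]
[-0.0426, -0.0005, -0.004] [0.001, -0.0, 0.052]
[-0.0426, 0.0017, -0.004] [0.001, -0.0, 0.052]
```

Emit:
step_arm([
  {"claw":1,"delta_pos":[0,0,-0.02],"rot":[0,0,0]},
  {"claw":1,"delta_pos":[0,0,-0.035],"rot":[0,0,0]},
  {"claw":1,"delta_pos":[0,0,-0.035],"rot":[0,0,0]},
])

```text
clock: 14.65
ee_pos: [0.5806, 0.1966, 0.1343]
tool_rot: [0.621, 0.784, -0.003, -0.002]
contact_force: [0.2, 0.5, -1.7]
grip_width: 0.294
```

Emit:
step_arm([
  {"claw":1,"delta_pos":[-0.041,-0.011,-0.004],"rot":[0,0,0.052]},
  {"claw":1,"delta_pos":[-0.0415,-0.009,-0.004],"rot":[0,0,0.052]},
  {"claw":1,"delta_pos":[-0.042,-0.007,-0.004],"rot":[0,0,0.052]},
  {"claw":1,"delta_pos":[-0.0425,-0.005,-0.004],"rot":[0,0,0.052]},
  {"claw":1,"delta_pos":[-0.0425,-0.003,-0.004],"rot":[0,0,0.052]},
  {"claw":1,"delta_pos":[-0.0425,-0.0005,-0.003],"rot":[0,0,0.052]},
  {"claw":1,"delta_pos":[-0.034,0.001,0],"rot":[0,0,0.045]},
  {"claw":1,"delta_pos":[0,0,0],"rot":[0,0,0]},
])

```text
clock: 15.45
ee_pos: [0.5705, -0.1004, 0.1641]
tool_rot: [0.753, 0.658, 0.002, 0.001]
contact_force: [-1.0, -0.5, -1.3]
grip_width: 0.296
```

```bash
python3 -c "
from h import *
pose();print(H(r.get_state()['ee_pos']));x,y=W(1,-5);plan([x,y,.12],82.4)"
```

```text
t 15.45 p [ 0.5705 -0.1004  0.1641] psi 82.23 tz [ 0.005  0.001 -1.   ] F [-1.  -0.5 -1.3] w 0.296
[-0.4 -5.5]
[0.0005, 0.0012, 0.0441] [0.004, -0.001, -0.003]
```

Emit:
step_arm([
  {"claw":1,"delta_pos":[0,0,0.025],"rot":[0.004,0,-0.002]},
  {"claw":1,"delta_pos":[0,0,0.015],"rot":[0,0,0]},
  {"claw":1,"delta_pos":[0,0,0],"rot":[0,0,0]},
  {"claw":1,"delta_pos":[0,0,0],"rot":[0,0,0]},
])

```text
clock: 15.85
ee_pos: [0.5708, -0.1013, 0.1241]
tool_rot: [0.753, 0.657, 0.001, 0.0]
contact_force: [-0.3, 0.7, -0.4]
grip_width: 0.292
```

Run:
```python
from h import *
pose(); st=r.get_state(); im=eyes.get_image('wrist')[:,:,::-1].copy(); cv2.imwrite('pics/w10.png',im)
print(H(st['ee_pos']))
np.save('w10.npy',np.r_[st['ee_pos'],st['tool_rot']]); crop(im,200,90,360,360,2.2,'w10a.png')
```

```text
t 15.85 p [ 0.5708 -0.1013  0.1241] psi 82.22 tz [ 0.002  0.001 -1.   ] F [-0.3  0.7 -0.4] w 0.292
[ 0.  -6.4]
```

View pics/w10a.png

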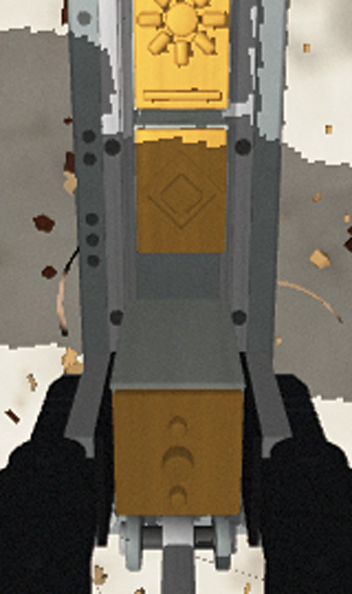

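Run:
```python
from h import *
a=np.load('w10.npy'); st={'ee_pos':a[:3],'tool_rot':a[3:]}; c=cam('wrist',st)
f=lambda u,v,ox=200,oy=90,k=2.2:((u+.5)/k-.5+ox,(v+.5)/k-.5+oy)
for nm,q,z in [('heldFL',(112,389),a[2]+.003),('heldFR',(243,389),a[2]+.003),('heldNR',(239,515),a[2]+.003),('heldNL',(116,515),a[2]+.003),
 ('MnearL',(137,253),.056),('MnearR',(227,253),.056),('MfarL',(136,128),.056),('MfarR',(227,128),.056),('Lnear',(180,108),.056),('heldbot',(120,299),a[2]-.047),('heldbotR',(231,299),a[2]-.047)]:
    print(nm,H(unproj(c,f(*q),z)))
pose();x,y=W(1.3,-4.2);plan([x,y,.12],82.4)
```

```text
heldFL [-11.   8.]
heldFR [12.8  7.9]
heldNR [ 12.6 -19. ]
heldNL [-11.  -18.9]
MnearL [-10.   12.2]
MnearR [14.7 12.1]
MfarL [-9.6 46.3]
MfarR [14.1 46.2]
Lnear [ 1.9 51.4]
heldbot [-13.3   6.7]
heldbotR [14.3  6.5]
t 15.9 p [ 0.5708 -0.1012  0.1241] psi 82.23 tz [ 0.002  0.002 -1.   ] F [-0.1 -0.9 -1.2] w 0.289
[0.002, 0.0013, 0.0041] [0.002, -0.002, -0.003]
```

Emit:
step_arm([
  {"claw":1,"delta_pos":[0.001,0.0005,0.02],"rot":[0.002,0,-0.003]},
  {"claw":1,"delta_pos":[0.0005,0,0.018],"rot":[0,0,0]},
  {"claw":1,"delta_pos":[0,0,0.005],"rot":[0,0,0]},
  {"claw":1,"delta_pos":[0,0,0],"rot":[0,0,0]},
])

```text
clock: 16.3
ee_pos: [0.5742, -0.0981, 0.0839]
tool_rot: [0.751, 0.66, 0.003, 0.001]
contact_force: [-0.2, 0.1, -0.7]
grip_width: 0.293
```

```bash
python3 -c "
from h import *
pose();x,y=W(1.3,-5.2);print(H(r.get_state()['ee_pos']));plan([x,y,.07],82.4)"
```

```text
t 16.3 p [ 0.5742 -0.0981  0.0839] psi 82.57 tz [ 0.006  0.002 -1.   ] F [-0.2  0.1 -0.7] w 0.293
[ 3.  -2.8]
[-0.0025, -0.0018, 0.0139] [0.006, -0.003, 0.003]
```

Emit:
step_arm([
  {"claw":1,"delta_pos":[-0.0025,-0.0015,0],"rot":[0.006,-0.003,0.003]},
  {"claw":1,"delta_pos":[0,0,0],"rot":[0,0,0]},
  {"claw":1,"delta_pos":[0,0,0],"rot":[0,0,0]},
])

```text
clock: 16.6
ee_pos: [0.5735, -0.1006, 0.0864]
tool_rot: [0.752, 0.659, 0.001, 0.001]
contact_force: [-0.3, 0.5, -0.8]
grip_width: 0.294
```

Run:
```python
from h import *
pose();x,y=W(1.3,-5.2);print(H(r.get_state()['ee_pos']));plan([x,y,.07],82.4)
im=eyes.get_image('wrist')[:,:,::-1].copy(); crop(im,200,60,360,330,2.2,'w11a.png')
```

```text
t 16.6 p [ 0.5735 -0.1006  0.0864] psi 82.41 tz [ 0.003 -0.001 -1.   ] F [-0.3  0.5 -0.8] w 0.294
[ 2.6 -5.3]
[0.0001, -0.0014, 0.0164] [0.003, 0.001, 0.0]
```

View pics/w11a.png

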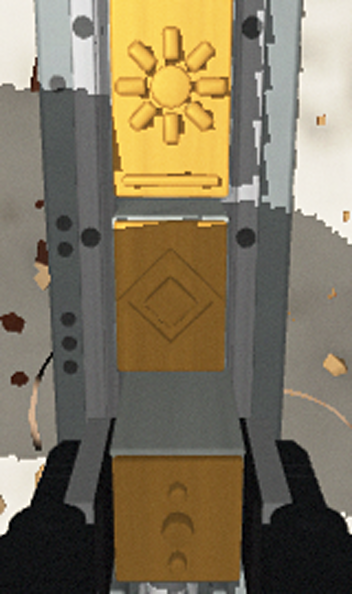

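Emit:
step_arm([
  {"claw":1,"delta_pos":[0,-0.001,0.005],"rot":[0.003,0,0]},
  {"claw":1,"delta_pos":[0,-0.0005,0.005],"rot":[0,0,0]},
  {"claw":1,"delta_pos":[0,0,0.004],"rot":[0,0,0]},
  {"claw":1,"delta_pos":[0,0,0],"rot":[0,0,0]},
])

```text
clock: 17.05
ee_pos: [0.5721, -0.1006, 0.0718]
tool_rot: [0.752, 0.659, 0.0, 0.0]
contact_force: [0.3, 1.1, -1.9]
grip_width: 0.294
```

```bash
python3 -c "
from h import *
pose();x,y=W(1.3,-5.2);print(H(r.get_state()['ee_pos']));plan([x,y,.062],82.4)"
```

```text
t 17.05 p [ 0.5721 -0.1006  0.0718] psi 82.4 tz [ 0.001 -0.001 -1.   ] F [ 0.3  1.1 -1.9] w 0.294
[ 1.3 -5.5]
[0.0003, 0.0, 0.0098] [0.001, 0.001, -0.0]
```

Emit:
step_arm([
  {"claw":1,"delta_pos":[0,0,0.004],"rot":[0,0,0]},
  {"claw":1,"delta_pos":[0,0,0.004],"rot":[0,0,0]},
  {"claw":1,"delta_pos":[0,0,0.002],"rot":[0,0,0]},
])

```text
clock: 17.35
ee_pos: [0.5721, -0.1006, 0.0608]
tool_rot: [0.752, 0.659, -0.0, 0.0]
contact_force: [-0.2, -0.6, -2.0]
grip_width: 0.293
```

```bash
python3 -c "
from h import *
pose();print(H(r.get_state()['ee_pos']))"
```

```text
t 17.35 p [ 0.5721 -0.1006  0.0608] psi 82.4 tz [ 0.    -0.001 -1.   ] F [-0.2 -0.6 -2. ] w 0.293
[ 1.3 -5.5]
```

Emit:
step_arm([
  {"claw":1,"delta_pos":[0,0,0.004],"rot":[0,0,0]},
  {"claw":1,"delta_pos":[0,0,0.004],"rot":[0,0,0]},
  {"claw":1,"delta_pos":[0,0,0.001],"rot":[0,0,0]},
])

```text
clock: 17.65
ee_pos: [0.5723, -0.1007, 0.0526]
tool_rot: [0.753, 0.659, 0.0, 0.001]
contact_force: [-6.8, 2.0, 24.9]
grip_width: 0.295
```

```bash
python3 -c "
from h import *
pose();print(H(r.get_state()['ee_pos']))"
```

```text
t 17.65 p [ 0.5723 -0.1007  0.0526] psi 82.38 tz [ 0.001 -0.    -1.   ] F [-6.8  2.  24.9] w 0.295
[ 1.4 -5.6]
```

Landed at the expected height. I'll release, rise and check the row.

Emit:
step_arm([
  {"claw":1,"delta_pos":[0,0,-0.0005],"rot":[0,0,0]},
  {"claw":-0.2,"delta_pos":[0,0,0],"rot":[0,0,0]},
  {"claw":-0.2,"delta_pos":[0,0,0],"rot":[0,0,0]},
  {"claw":-0.2,"delta_pos":[0,0,-0.02],"rot":[0,0,0]},
  {"claw":-0.2,"delta_pos":[0,0,-0.04],"rot":[0,0,0]},
  {"claw":-0.2,"delta_pos":[0,0,-0.045],"rot":[0,0,0]},
  {"claw":-0.2,"delta_pos":[0,0,-0.04],"rot":[0,0,0]},
  {"claw":-0.2,"delta_pos":[0,0,0],"rot":[0,0,0]},
  {"claw":-0.2,"delta_pos":[0,0,0],"rot":[0,0,0]},
])

```text
clock: 18.55
ee_pos: [0.572, -0.1006, 0.2015]
tool_rot: [0.752, 0.659, -0.0, -0.0]
contact_force: [-0.7, 0.4, -0.6]
grip_width: 0.601
```

Run:
```python
from h import *
pose(); st=r.get_state(); im=eyes.get_image('wrist')[:,:,::-1].copy(); cv2.imwrite('pics/w12.png',im)
for o in brass(im,cam('wrist',st),.056,amin=300): print(o[0].round(),o[1].round(1),H(o[1]/1000),*np.round(o[2:],1))
s=eyes.get_image('scene')[:,:,::-1].copy(); crop(s,285,180,445,320,5,'s12.png')
```

```text
t 18.55 p [ 0.572  -0.1006  0.2015] psi 82.39 tz [-0.001 -0.    -1.   ] F [-0.7  0.4 -0.6] w 0.601
[140. 406.] [ 395.7 -309.5] [-146.  -235.9] 62.4 34.1 45.1
[471. 279.] [ 735.5 -199.6] [176.3 -82. ] 56.8 32.1 115.7
[281. 199.] [ 573.2 -101. ] [ 2.4 -5.8] 24.7 23.7 82.4
[281. 158.] [577.8 -66.2] [ 2.3 29.3] 33.5 23.3 82.4
[281. 101.] [583.8 -22.7] [ 2.5 73.3] 43.7 23.7 82.0
```

View pics/w12.png

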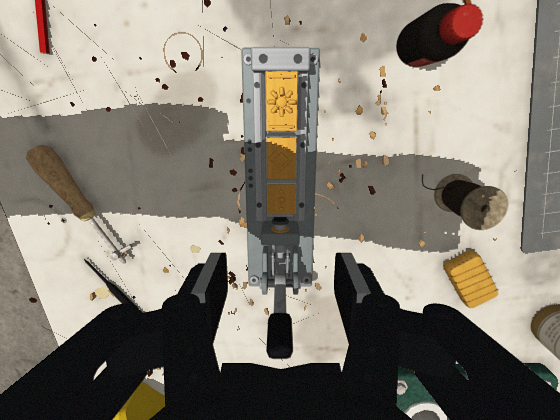

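View pics/s12.png

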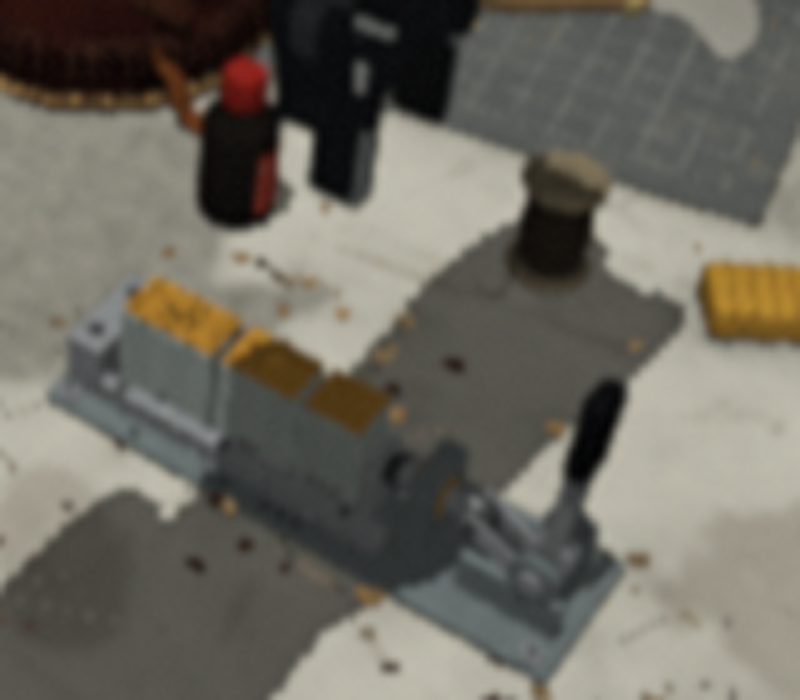

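```bash
python3 -c "
from h import *
pose();x,y=W(1.4,-72);print(x,y);plan([x,y,.18],82.4)
for th in np.arange(0.05,1.56,.125):
    r0=72; print(round(th,3), round(-99.5-r0*np.sin(th)+6*np.cos(th)+11,1), round(32+r0*np.cos(th)+6*np.sin(th)+22,1))"
```

```text
t 18.65 p [ 0.5718 -0.1007  0.2007] psi 82.37 tz [-0.002 -0.    -1.   ] F [-0.2  0.2 -0.7] w 0.601
0.5634652416578393 -0.16655267784447098
[-0.0332, 0.0002, 0.0104] [-0.001, 0.0, -0.0]
[-0.0332, 0.0002, 0.0104] [-0.001, 0.0, -0.0]
0.05 -86.1 126.2
0.175 -95.1 125.9
0.3 -104.0 124.6
0.425 -112.7 122.1
0.55 -121.0 118.5
0.675 -128.8 114.0
0.8 -136.0 108.5
0.925 -142.4 102.1
1.05 -148.0 95.0
1.175 -152.6 87.3
1.3 -156.3 79.0
1.425 -158.9 70.4
1.55 -160.4 61.5
```

Emit:
step_arm([
  {"claw":1,"delta_pos":[-0.032,0,0.01],"rot":[0,0,0]},
  {"claw":1,"delta_pos":[-0.028,0,0.02],"rot":[0,0,0]},
  {"claw":1,"delta_pos":[0,0,0.025],"rot":[0,0,0]},
  {"claw":1,"delta_pos":[0,0,0.015],"rot":[0,0,0]},
  {"claw":1,"delta_pos":[0,0,0],"rot":[0,0,0]},
])

```text
clock: 19.15
ee_pos: [0.5607, -0.1609, 0.1217]
tool_rot: [0.752, 0.659, -0.004, -0.004]
contact_force: [-0.3, 0.4, 0.5]
grip_width: -0.001
```

Run:
```python
from h import *
pose();print(H(r.get_state()['ee_pos']));x,y=W(1.4,-75);plan([x,y,.126],82.4)
s=eyes.get_image('scene')[:,:,::-1].copy(); crop(s,285,150,445,320,4,'s13.png')
```

```text
t 19.15 p [ 0.5607 -0.1609  0.1217] psi 82.46 tz [-0.011  0.002 -1.   ] F [-0.3  0.4  0.5] w -0.001
[ -2.  -66.8]
[-0.0082, 0.0034, -0.0043] [-0.011, -0.0, 0.001]
```

View pics/s13.png

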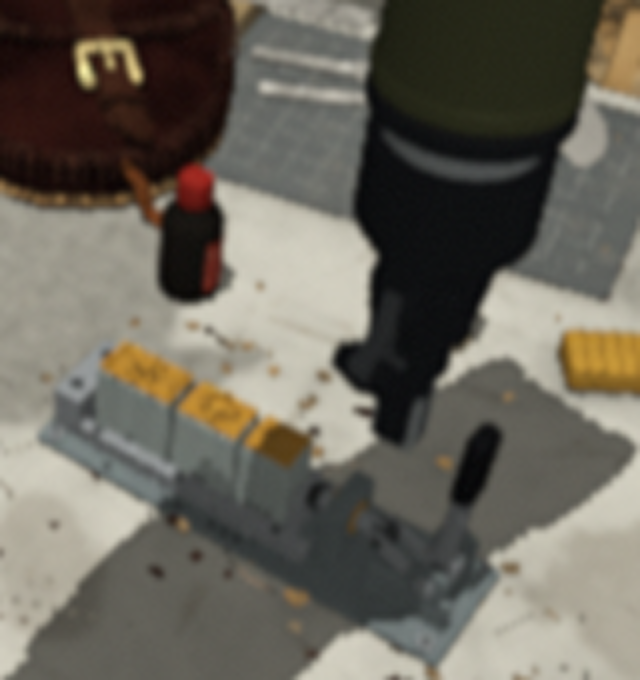

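Emit:
step_arm([
  {"claw":1,"delta_pos":[-0.008,0.0035,-0.003],"rot":[-0.011,0,0.001]},
  {"claw":1,"delta_pos":[-0.012,0,0],"rot":[0,0,0]},
  {"claw":1,"delta_pos":[-0.009,0,0],"rot":[0,0,0]},
  {"claw":1,"delta_pos":[-0.009,0,0.0015],"rot":[0,0,0]},
])

```text
clock: 19.6
ee_pos: [0.5609, -0.1999, 0.1258]
tool_rot: [0.751, 0.66, 0.001, 0.001]
contact_force: [0.2, 0.8, -0.0]
grip_width: 0.0
```

```bash
python3 -c "
from h import *
pose();print(H(r.get_state()['ee_pos']))"
```

```text
t 19.6 p [ 0.5609 -0.1999  0.1258] psi 82.61 tz [ 0.003  0.001 -1.   ] F [ 0.2  0.8 -0. ] w 0.0
[   3.3 -105.4]
```

Emit:
step_arm([
  {"claw":1,"delta_pos":[-0.008,-0.0015,0.004],"rot":[0.002,0,-0.003]},
  {"claw":1,"delta_pos":[-0.008,0,0.004],"rot":[0,0,0]},
  {"claw":1,"delta_pos":[-0.008,0,0.0045],"rot":[0,0,0]},
  {"claw":1,"delta_pos":[-0.007,0,0.0055],"rot":[0,0,0]},
])

```text
clock: 20.0
ee_pos: [0.5554, -0.2344, 0.1079]
tool_rot: [0.751, 0.661, 0.001, 0.001]
contact_force: [-0.6, 0.8, 0.2]
grip_width: 0.003
```

Run:
```python
from h import *
pose();print(H(r.get_state()['ee_pos']))
s=eyes.get_image('scene')[:,:,::-1].copy(); crop(s,285,150,445,320,4,'s14.png')
```

```text
t 20.0 p [ 0.5554 -0.2344  0.1079] psi 82.72 tz [ 0.004  0.    -1.   ] F [-0.6  0.8  0.2] w 0.003
[   2.4 -140.3]
```

View pics/s14.png

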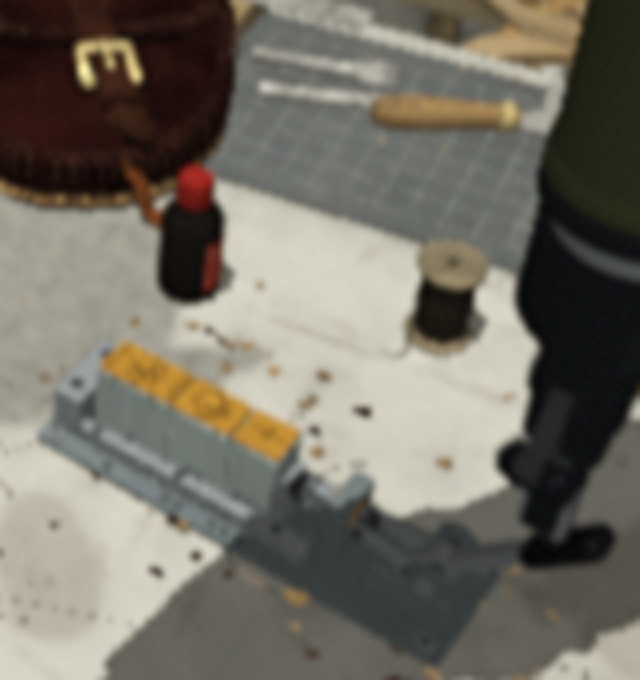

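Emit:
step_arm([
  {"claw":1,"delta_pos":[-0.008,-0.001,0.012],"rot":[0.003,0,0.004]},
  {"claw":1,"delta_pos":[-0.006,0,0.012],"rot":[0,0,0]},
  {"claw":1,"delta_pos":[0,0,0.008],"rot":[0,0,0]},
  {"claw":1,"delta_pos":[0,0,0.005],"rot":[0,0,0]},
])

```text
clock: 20.45
ee_pos: [0.5515, -0.2518, 0.0664]
tool_rot: [0.753, 0.658, -0.001, 0.0]
contact_force: [-1.0, 0.1, 0.7]
grip_width: -0.003
```

Run:
```python
from h import *
pose();print(H(r.get_state()['ee_pos']))
s=eyes.get_image('scene')[:,:,::-1].copy(); crop(s,285,150,445,320,4,'s15.png')
```

```text
t 20.45 p [ 0.5515 -0.2518  0.0664] psi 82.34 tz [-0.001 -0.001 -1.   ] F [-1.   0.1  0.7] w -0.003
[   0.8 -158.1]
```

View pics/s15.png

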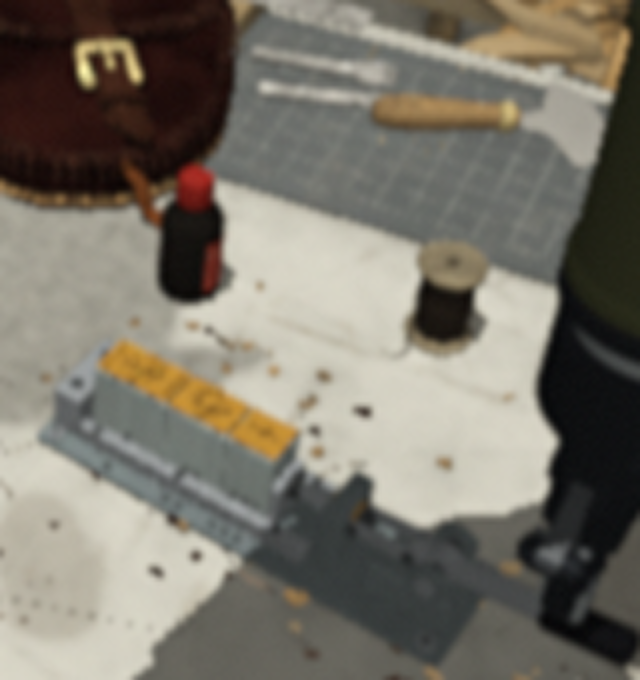

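Lever is nearly level. I'll press until the end stop gives firm resistance.

Emit:
step_arm([
  {"claw":1,"delta_pos":[0,0.0005,0.003],"rot":[0,0,0]},
  {"claw":1,"delta_pos":[0,0,0.002],"rot":[0,0,0]},
])

```text
clock: 20.7
ee_pos: [0.5517, -0.2517, 0.0638]
tool_rot: [0.753, 0.658, -0.001, -0.0]
contact_force: [-8.9, 3.9, 30.0]
grip_width: -0.001
```

Emit:
step_arm([
  {"claw":1,"delta_pos":[0,0,-0.01],"rot":[0,0,0]},
  {"claw":1,"delta_pos":[0,0,-0.03],"rot":[0,0,0]},
  {"claw":1,"delta_pos":[0,0,-0.045],"rot":[0,0,0]},
  {"claw":1,"delta_pos":[0,0,-0.045],"rot":[0,0,0]},
  {"claw":1,"delta_pos":[0.02,0,-0.03],"rot":[0,0,0]},
  {"claw":1,"delta_pos":[0,0,0],"rot":[0,0,0]},
  {"claw":1,"delta_pos":[0,0,0],"rot":[0,0,0]},
])

```text
clock: 21.4
ee_pos: [0.5554, -0.229, 0.2322]
tool_rot: [0.752, 0.66, 0.001, 0.001]
contact_force: [0.3, -0.4, -0.7]
grip_width: -0.005
```

Run:
```python
from h import *
pose(); st=r.get_state()
w=eyes.get_image('wrist')[:,:,::-1].copy(); s=eyes.get_image('scene')[:,:,::-1].copy()
cv2.imwrite('pics/w16.png',w); crop(s,285,160,465,320,4,'s16.png'); 
c=cam('wrist',st)
for o in brass(w,c,.056,amin=300): print(o[0].round(),H(o[1]/1000),*np.round(o[2:],1))
print('lever end expect px', [ (th,proj(cam('scene'),np.r_[W(1.4,-99.5-94*np.sin(th)),(32+94*np.cos(th))/1000])[0].round(1)) for th in (1.2,1.36,1.5)])
```

```text
t 21.4 p [ 0.5554 -0.229   0.2322] psi 82.54 tz [ 0.002 -0.    -1.   ] F [ 0.3 -0.4 -0.7] w -0.005
[134. 308.] [-149.9 -265.2] 71.1 58.6 39.3
[475. 152.] [ 179.3 -100.9] 53.6 35.5 115.4
[280.  22.] [2.6 5. ] 32.9 23.5 81.8
lever end expect px [(1.2, array([442.9, 301.3])), (1.36, array([443.3, 307.5])), (1.5, array([442.6, 312.4]))]
```

View pics/w16.png

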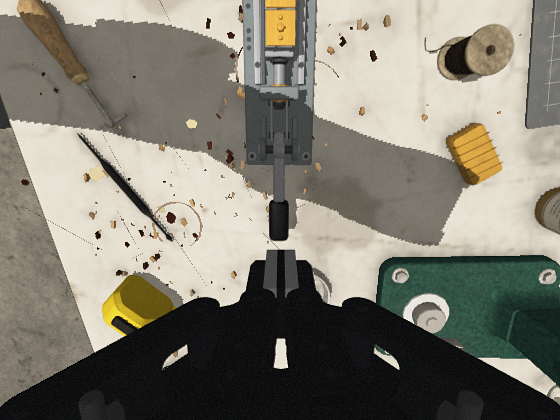

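View pics/s16.png

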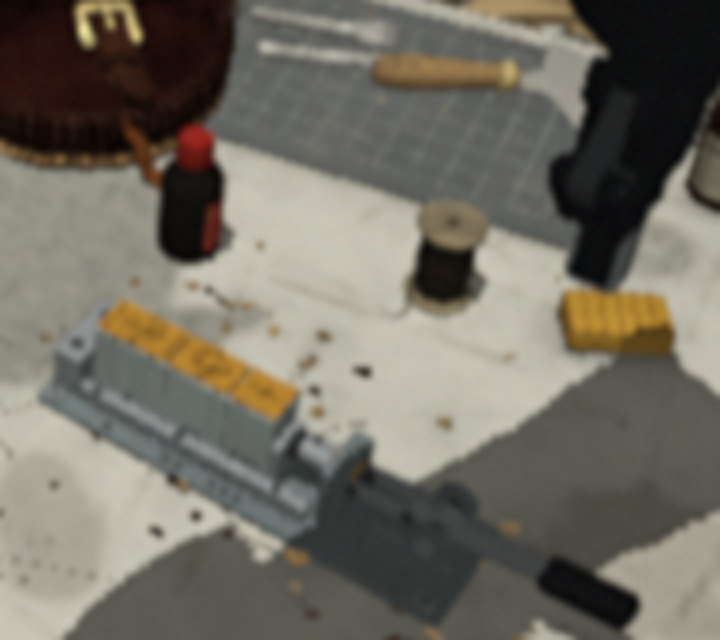

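The lever end in the scene view is at about (444, 312), against an expected (442.6, 312.4) for 1.5 rad. The three brass tops are level and closed up against the stop, and the bottle is standing. Handing in.

```bash
python3 -c "
from rig import r
print(r.job_done())"
```

```text
the job is handed in; nothing more can be done
None
```

The job is handed in at about 21.5 s of robot time. The large, medium and small dies stand in that order from the fixed stop, and the black-handled lever is folded down onto its end stop.

- **Row:** before clamping, the dies measured lengthwise in the channel with gaps of about 3 mm. In the last pictures the row is closed up with no visible gaps and the brass tops level. Each die met firm resistance (25 to 39 N) at floor height when I set it down.
- **Lever:** it met its stop at about 30 N and stayed down after I let go. Its end appears at (444, 312) in the scene view; at 1.5 rad it should be at (442.6, 312.4).
- **Surroundings:** the dye bottle is still standing, I did not reach for the turquoise look-alikes, and the arm was clear of everything at hand-in.
- **Disagreements:** the wrist camera showed the dies about 1 mm to one side of the jaw centre. I allowed for this when placing, and it was within the channel's play. While lowering the small die, it drifted toward the medium die and may have come within a millimetre. I backed it off, and the medium die measured about 0.5 mm from where I had set it.

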